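# Pack the bun tin, close it with its nested lids, lift the outer lid alone

## Robot

A 6-joint arm with a two-finger parallel gripper is mounted at the origin on a cart in front of the work surface, level with it; the furniture and walls round the work are solid. World frame = base frame: x ahead of the robot, y to its left, z up, the work surface at z = 0. Lengths are in m, angles in rad, forces in N, time in s.
With the tool pointing down it reaches from about 0.275 to 1 m from the base axis. Payload 8.4 kg.
Tool frame: the origin (TCP) lies midway between the tips of the shut fingers; the grasp point (between the pads) lies 19 mm behind it; z points along the fingers, y is the direction in which the jaws open and shut (so a half turn about z gives the same grasp; the last joint's range is limited). The gripper opens to 85 mm and grips with 20 to 120 N. Pads are 22 mm wide; open, the fingers measure 114 mm over their backs; the gripper's body (76 mm by 85 mm) begins 54 mm behind the grasp point. The pads swing forward as they close: fully open they stand 13 mm farther back than shut.
Start: joints at [-1.311, 0.353, 1.633, -0, 1.155, -0.002], TCP at [0.162, -0.604, 0.231] pointing down, gripper open.
Joint ranges: [-2.63, 2.63], [-0.92, 2.1], [0.06, 2.66], [-1.3, 4.44], [0, 2.69], [-3.02, 3.02]. Speed limits (rad/s): [2.22, 2.22, 2.79, 3.14, 3.14, 3.14].

## Interface

Orientations are given as a unit quaternion [x, y, z, w].
In Python, from bench import readout, vision, job gives the robot as it stands.
- The arm moves only by the tool play_rows, never from a script. Its argument "increments" is a list that holds one entry, the list of rows, each a list of 7 numbers: the shift along the tool's x, y, z in cm, then the turn, a rotation vector about the tool's x, y, z in degrees, then the finger opening in cm, from 0 to 8.54. A call has 1 to 5 rows; each row shifts and turns the commanded pose from where the row before left it, along the tool's axes as they then stand; what a row does not reach is not made up. A row lasts 1/12 s, in which the tool goes at most 41.7 mm and 7.16 degrees, less where a joint would pass 70% of its speed; a pose out of reach is approached as far as the arm can. A call is refused whole if a number of a shift passes 4.17 or a number of a turn 7.16, either way. A call with a gripper value outside its range is refused whole. The fingers move at their own pace and stop on an object; "newtons" is the grip in N (left out, the last holds). Time passes only in rows, so rows that do not move let the fingers close. It gives the time, the measured TCP pose, the force and the opening at its end, in the units of the state.
- readout.state(): the state, without advancing time (a new reading comes with each control period).
- vision.snapshot(name): name is "side" or "top" or "wrist"; returns a dict with "pixels" (400x640x3 uint8, red, green, blue), "fov_y" (degrees; the focal length in pixels is half the picture's height over the tangent of half this angle, whatever the lens; pixels are square), "cx", "cy" (the principal point, pixels), "rvec" (rotation vector, rad) and "tvec" (3), from world to camera coordinates, as OpenCV has them; the wrist camera has in their place "tool_from_camera" (4x4, takes a point from camera to tool coordinates, whose origin is the TCP and whose axes are the flange's). Camera axes: x right, y down, z forward; pixel columns grow to the right and rows downward; lengths in m; the calibration is good to about 2 mm. A picture is of the moment at which its call begins: read the wrist's pose just before it. There is no depth.
- job.close_job(): hands the job in, once; it reports no verdict.
The state is a dict: "clock": time; "q": joint angles; "qd": joint speeds; "tau": joint torques, N m; "ee_pos": TCP position; "orientation": TCP orientation; "force": force on the tool from outside, world axes, zero at the start; "wrist_torque": the same for the moment, N m; "width": finger opening in m.
Only numpy, scipy, OpenCV 4.12 (cv2) and the standard library are available. Lean on these libraries where they do the work, as an engineer would, in place of code of your own. Each camera call takes 0.05 s, during which the arm holds its last target.

## Task

Pack the two brioche buns into the round blue bun tin, one in each pocket. Then pick up the nested pair of lids together by the inner lid's brown knob and lower the pair gently, not dropped, onto the tin until both are fully home, and let go. Finally take the outer lid alone by its two white ears and raise it level to about 10 cm above where it sat, leaving the inner lid seated in the tin; finish while still holding the outer lid up, and leave the muffin and the jar of jam standing near by where they are.

Things in the scene. Friction and masses are not known exactly. Their poses are not given: they have to be found in the camera images.
- bun_tin: Open round tin, blue with thin bright bands, 210 mm outside diameter, 202 mm inside, 90 mm high, floor 5 mm thick; it does not move. Origin: centre of its underside; z up. A bright wall 4 mm thick, its top 60 mm above the underside, runs along the tin's x axis through the middle and divides it into two half-round pockets, at +y and -y.
- pocket_left (a point): Point on the floor of the tin's +y pocket, 50 mm from the tin's axis, where a bun is well placed; 85 mm below the rim. Axes as the tin's. Beside a bun here fingers have about 50 mm of room either way along x.
- pocket_right (a point): The same for the -y pocket.
- bun_a_center (a point): Centre (half-way up) of a golden brioche bun, about 66 mm across and 42 mm high, 45 g; grasp it round its side. z up.
- bun_b_center (a point): Centre (half-way up) of the other golden brioche bun, about 66 mm across and 44 mm high, 45 g; grasp it round its side. z up.
- inner_lid: Inner lid, bare metal, about 0.25 kg, lying under the outer lid. Origin: centre of its underside; z up. From the underside: a tapered plug 14 mm high (172 mm diameter at the bottom, 189 mm above), a flange 210 mm in diameter and 5 mm thick that rests on the tin's rim, a boss, and an upright brown knob. Fully home in the tin its origin is 76 mm above the tin's origin. At the start the pair stands on the sideboard on this plug.
- inner_knob (a point): Grip point in the brown knob of the inner lid, 48 mm above the inner lid's underside and 16 mm below the knob's top. The knob is a flat-sided block, 18 mm along x and 26 mm along y, that stands up through a hole in the outer lid: pinch it along x, between the two ears. Lifting it carries both lids, for the outer lid lies on the inner flange. Axes as the inner lid's.
- outer_lid: Outer lid, blue ring plate 232 mm in diameter and 5 mm thick with a 44 mm hole, about 0.25 kg, lying loose on the inner lid's flange. Origin: centre of the plate's underside, which lies 19 mm above the inner lid's origin when nested; z up. A skirt 4 mm thick reaches 10 mm below the plate and passes outside the tin with 5 mm to spare.
- outer_ears (a point): Point midway between the two white ears of the outer lid, 29 mm above its plate's underside and 14 mm below the ears' tops. The ears are upright tabs, 30 mm wide along x, 8 mm thick, either side of the knob at +y and -y; 44 mm between them, 60 mm over their outer faces: grip both together from outside along y, with the brown knob standing free between. At the start and in the tin this y is within a few degrees of the inner lid's y. Axes as the outer lid's.
- muffin: Bystander: dark chocolate muffin in a pale fluted case, 80 mm wide, 57 mm high; origin at the centre of its underside.
- jar: Bystander: jam jar with a dark blue lid, standing alone in front of the low wooden stand with wire legs, 60 mm in diameter, 70 mm high; origin at the centre of its underside.
Not all that is in view belongs to the job. Leave any purple look-alike of the part that bears bun_b_center alone.

How it is judged:
On the way, in this order (a step that is already met when the one before it is completed fails the run):
1. one bun lies in each pocket of the tin (((y of bun_a_center in the frame of bun_tin above 0.015 m and z of each of bun_a_center, bun_b_center in the frame of bun_tin below 0.06 m and horizontal distance between each of bun_a_center, bun_b_center and bun_tin below 0.095 m and y of bun_b_center in the frame of bun_tin below -0.015 m) or (y of bun_a_center in the frame of bun_tin below -0.015 m and z of each of bun_a_center, bun_b_center in the frame of bun_tin below 0.06 m and horizontal distance between each of bun_a_center, bun_b_center and bun_tin below 0.095 m and y of bun_b_center in the frame of bun_tin above 0.015 m))), for 0.2 s.
2. both lids are home on the tin, the inner seated, the outer on it, and let go (z of inner_lid in the frame of bun_tin between 0.073 and 0.079 m and horizontal distance between inner_lid and bun_tin below 0.007 m and angle between inner_lid's own z axis and vertical below 0.04 rad and ((y of bun_a_center in the frame of bun_tin above 0.015 m and z of each of bun_a_center, bun_b_center in the frame of bun_tin below 0.06 m and horizontal distance between each of bun_a_center, bun_b_center and bun_tin below 0.095 m and y of bun_b_center in the frame of bun_tin below -0.015 m) or (y of bun_a_center in the frame of bun_tin below -0.015 m and z of each of bun_a_center, bun_b_center in the frame of bun_tin below 0.06 m and horizontal distance between each of bun_a_center, bun_b_center and bun_tin below 0.095 m and y of bun_b_center in the frame of bun_tin above 0.015 m)) and z of outer_lid in the frame of inner_lid below 0.022 m and contact force between the fingers and inner_lid below 0.1 N and contact force between the fingers and outer_lid below 0.1 N), for 0.2 s.
3. the outer lid is lifted alone off the seated inner lid (z of inner_lid in the frame of bun_tin between 0.073 and 0.079 m and horizontal distance between inner_lid and bun_tin below 0.007 m and angle between inner_lid's own z axis and vertical below 0.04 rad and z of outer_lid in the frame of inner_lid above 0.031 m and contact force between the fingers and outer_lid above 1 N), for 0.2 s.
At the end, for the whole second after the job is handed in: A bun in each pocket; inner lid seated (3 mm in height, 7 mm off centre, 0.04 rad), untouched by fingers; outer lid gripped at least 70 mm above where it sat, level within 0.2 rad, still, resting on neither inner lid nor tin (((y of bun_a_center in the frame of bun_tin above 0.015 m and z of each of bun_a_center, bun_b_center in the frame of bun_tin below 0.06 m and horizontal distance between each of bun_a_center, bun_b_center and bun_tin below 0.095 m and y of bun_b_center in the frame of bun_tin below -0.015 m) or (y of bun_a_center in the frame of bun_tin below -0.015 m and z of each of bun_a_center, bun_b_center in the frame of bun_tin below 0.06 m and horizontal distance between each of bun_a_center, bun_b_center and bun_tin below 0.095 m and y of bun_b_center in the frame of bun_tin above 0.015 m)) and z of inner_lid in the frame of bun_tin between 0.073 and 0.079 m and horizontal distance between inner_lid and bun_tin below 0.007 m and angle between inner_lid's own z axis and vertical below 0.04 rad and z of outer_lid in the frame of inner_lid above 0.089 m and angle between outer_lid's own z axis and vertical below 0.2 rad and contact force between the fingers and outer_lid above 1 N and contact force between each of outer_lid, the fingers and inner_lid below 0.1 N and contact force between outer_lid and bun_tin below 0.1 N and linear speed of each of outer_lid, inner_lid below 0.03 m/s); the arm keeps its last pose, push and grip.
It fails at once if the outer lid comes off the inner lid while the inner lid is not seated in the tin (z of outer_lid in the frame of inner_lid above 0.031 m and not (z of inner_lid in the frame of bun_tin between 0.073 and 0.079 m and horizontal distance between inner_lid and bun_tin below 0.007 m and angle between inner_lid's own z axis and vertical below 0.04 rad)).
It fails at once if the lids are dropped onto the tin (inner lid faster than 0.35 m/s within 25 mm of home) (horizontal distance between inner_lid and bun_tin below 0.03 m and z of inner_lid in the frame of bun_tin below 0.101 m and linear speed of inner_lid above 0.35 m/s).
It fails at once if a bystander (muffin, jar) is moved more than 30 mm (distance of any of muffin, jar from where it was at the start of the episode above 0.03 m).
It also fails if it takes over 72 s, if anything falls off the work surface, if the arm or the gripper's body presses on something with over 40 N, if the wrist force passes 120 N, or if a joint passes its speed limit or range.

## Working session

There is one attempt and no reset: what is moved stays moved. The work goes in short steps, Python scripts to look and compute and a tool call to move; the robot and the scene stay as the last step left them, time stands still between calls to the robot, and variables do not carry over. Pictures are saved under pics/ and viewed, and the job is handed in when it is done.

Besides the shell and the picture viewer there is one more tool, called after ">>>" by a JSON object that holds its "api" and its "payload". play_rows: Moves the arm, as the interface text tells. Its arguments: {"type":"object","properties":{"increments":{"type":"array","items":{"type":"array","items":{"type":"array","items":{"type":"number"}}}},"newtons":{"type":"number"}},"required":["increments"]}

```bash
ls; mkdir -p pics
cat > h.py <<'E'
import numpy as np, cv2
from bench import readout, vision, job
def snap(n,name):
    s=readout.state(); d=vision.snapshot(n); 
    cv2.imwrite(f'pics/{name}.png',cv2.cvtColor(d['pixels'],cv2.COLOR_RGB2BGR))
    p={k:v for k,v in d.items() if k!='pixels'}
    p['s']=s
    np.save(f'pics/{name}.npy',np.array([d,s],dtype=object),allow_pickle=True)
    return d,s
def load(name): return np.load(f'pics/{name}.npy',allow_pickle=True)
def ray(d,s,u,v):
    H=d['pixels'].shape[0]; f=H/2/np.tan(np.radians(d['fov_y'])/2)
    r=np.array([(u-d['cx'])/f,(v-d['cy'])/f,1.])
    if 'rvec' in d and d.get('rvec') is not None:
        R=cv2.Rodrigues(np.array(d['rvec'],float))[0]; t=np.array(d['tvec'],float).ravel()
        return -R.T@t, R.T@r
    from scipy.spatial.transform import Rotation as Ro
    T=np.array(d['tool_from_camera']); Rw=Ro.from_quat(s['orientation']).as_matrix()
    o=np.array(s['ee_pos'])+Rw@T[:3,3]
    return o, Rw@T[:3,:3]@r
def plane(d,s,u,v,z):
    o,r=ray(d,s,u,v); return o+r*(z-o[2])/r[2]
def proj(d,s,P):
    H=d['pixels'].shape[0]; f=H/2/np.tan(np.radians(d['fov_y'])/2)
    o,_=ray(d,s,0,0)
    R=cv2.Rodrigues(np.array(d['rvec'],float))[0]; c=R@np.array(P)+np.array(d['tvec'],float).ravel()
    return c[0]/c[2]*f+d['cx'],c[1]/c[2]*f+d['cy']
E
python3 - <<'E'
from h import *
print(readout.state())
for n in ['side','top','wrist']:
    d,s=snap(n,n+'0'); print(n,{k:v for k,v in d.items() if k!='pixels'})
    print(ray(d,s,320,200))
E
```

```text
pics
{'clock': 0.0, 'q': array([-1.31141228e+00,  3.53636613e-01,  1.63414878e+00, -1.63500740e-05,
        1.15514770e+00, -2.41623686e-03]), 'qd': array([-0.00091531,  0.00011908, -0.00021382,  0.00102334,  0.00058552,
       -0.00115747]), 'tau': array([-3.28417635e-03, -6.05262208e+01, -3.42069983e+01, -1.30739531e-04,
        9.11899551e-03, -1.98966501e-05]), 'ee_pos': array([ 0.1616281 , -0.60325677,  0.2305626 ]), 'orientation': array([ 9.91444149e-01,  1.30529884e-01, -9.32909860e-05, -6.63738393e-04]), 'force': array([0.60477863, 0.55644925, 0.27456768]), 'wrist_torque': array([-0.01395197, -0.02042973,  0.00733083]), 'width': 0.08532117412221478}
side {'fov_y': 53.25345304917135, 'cx': 317.47826894594175, 'cy': 200.46155847699993, 'rvec': array([ 0.67238928, -2.38493239,  1.45859014]), 'tvec': array([0.51872206, 0.18537943, 0.95441878])}
(array([0.05985739, 0.92547086, 0.59520929]), array([ 0.44619333, -0.76886167, -0.45804425]))
top {'fov_y': 47.32397207488728, 'cx': 320.7579958019069, 'cy': 206.86253268113734, 'rvec': array([ 2.20738554, -2.17041312,  0.07457457]), 'tvec': array([0.04663682, 0.59777684, 1.45194141])}
(array([0.49999114, 0.05917817, 1.48800296]), array([ 8.08290810e-02,  2.49136738e-04, -9.96842720e-01]))
wrist {'fov_y': 66.9252457473458, 'cx': 320.36788795625813, 'cy': 198.3861721706122, 'tool_from_camera': array([[ 1.76446736e-04, -9.54105750e-01, -2.99469842e-01,
         7.67806506e-02],
       [ 9.99999414e-01, -1.51496161e-04,  1.07186082e-03,
        -5.36185292e-04],
       [-1.06803710e-03, -2.99469856e-01,  9.54105164e-01,
        -1.42975904e-01],
       [ 0.00000000e+00,  0.00000000e+00,  0.00000000e+00,
         1.00000000e+00]])}
(array([ 0.23571858, -0.58307123,  0.37361663]), array([-0.29452933, -0.0775598 , -0.95250558]))
```

View pics/top0.png

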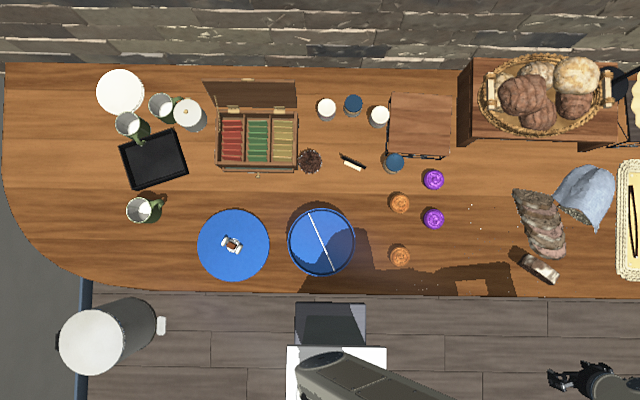

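View pics/side0.png

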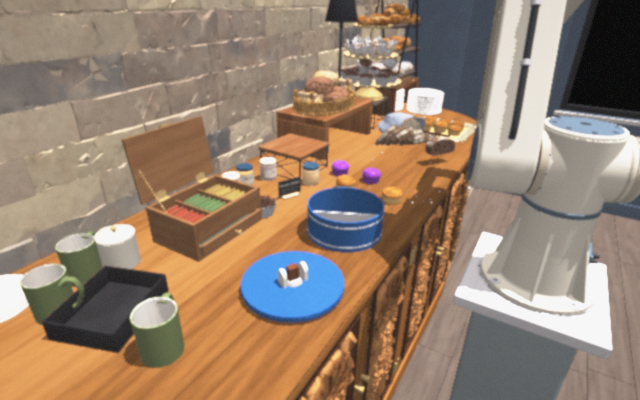

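View pics/wrist0.png

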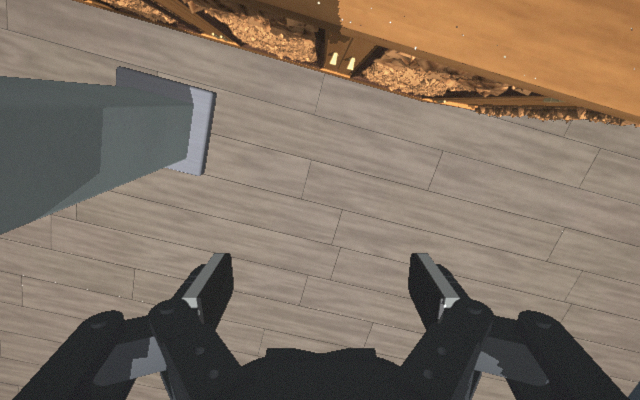

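The top view shows the tin at about (321,242), the lids at (233,245), golden buns at (400,203) and (400,257), the muffin at (310,160) and the jar at (393,162). I'll measure them now.

Run:
```python
from h import *
d,s=load('top0'); im=cv2.cvtColor(d['pixels'],cv2.COLOR_RGB2HSV)
big=cv2.resize(d['pixels'][150:300,180:460],None,fx=2.85,fy=2.85,interpolation=cv2.INTER_CUBIC)
cv2.imwrite('pics/topzoom.png',big[:,:,::-1])
def comps(m,amin,box):
    n,l,st,c=cv2.connectedComponentsWithStats(m.astype(np.uint8))
    for i in range(1,n):
        if st[i,4]>=amin and box[0]<c[i,0]<box[1] and box[2]<c[i,1]<box[3]: yield st[i],c[i],(l==i).astype(np.uint8)
B=(190,460,150,300)
h,sa,v=im[...,0].astype(int),im[...,1].astype(int),im[...,2].astype(int)
print('blue')
for st,c,m in comps((h>98)&(h<118)&(sa>130)&(v>60),100,B):
    cnt=max(cv2.findContours(m,0,1)[0],key=len); hull=cv2.convexHull(cnt)
    print(st,c,cv2.fitEllipse(hull)); (x,y),r=cv2.minEnclosingCircle(hull); print(x,y,r,plane(d,s,x,y,.09),plane(d,s,x,y,.024))
print('orange'); 
for p in [(400,203),(400,257),(420,240)]: print(im[p[1],p[0]])
for st,c,m in comps((h>5)&(h<14)&(sa>150)&(v>100),50,(380,420,190,275)):
    print(st,c,plane(d,s,*c,.021),plane(d,s,*c,.044))
for n,p,z in [('muffin',(310,160),.05),('jar',(393,162),.07),('pur',(433,180),.03),('pur2',(433,218),.03)]: print(n,plane(d,s,*p,z))
```

```text
blue
[ 197  209   72   73 3840] [232.95208333 245.065625  ] ((232.9254913330078, 245.02328491210938), (71.55755615234375, 72.4908218383789), 45.22472381591797)
232.9545440673828 244.9545440673828 36.37446975708008 [0.47125106 0.32274775 0.09      ] [0.46989424 0.33519092 0.024     ]
[ 287  208   66   68 2692] [315.92533432 240.79903418] ((320.8219299316406, 241.6366729736328), (67.4699478149414, 68.2365951538086), 7.667609214782715)
320.916748046875 241.83209228515625 34.345672607421875 [0.48524981 0.05456119 0.09      ] [0.48455387 0.05434322 0.024     ]
orange
[ 14 158 232]
[ 14 152 218]
[ 14 151 147]
[394 200  15  13  65] [402.43076923 207.44615385] [ 0.59939813 -0.20644627  0.021     ] [ 0.5978396  -0.20228175  0.044     ]
[397 253  13  12  56] [403.92857143 258.23214286] [ 0.4366705  -0.21205601  0.021     ] [ 0.43766325 -0.20780354  0.044     ]
muffin [0.74358261 0.09347633 0.05      ]
jar [ 0.7383626  -0.16728022  0.07      ]
pur [ 0.68891367 -0.30271779  0.03      ]
pur2 [ 0.56662194 -0.3027916   0.03      ]
```

View pics/topzoom.png

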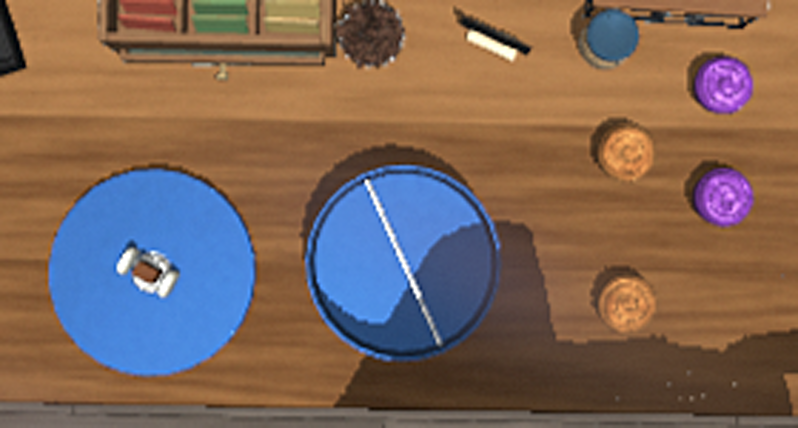

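Run:
```python
from h import *
d,s=load('top0')
Z=lambda u,v:(u/2.85+180-.32,v/2.85+150-.32)
for n,p,z in [('b1',(627,152),.03),('b2',(627,302),.03),('w1',(367,182),.06),('w2',(440,346),.06),('e1',(128,257),.06),('e2',(170,283),.06),('jar',(612,36),.07),('muf',(370,33),.05),('pur1',(723,84),.03),('pur2',(723,196),.03),('stand',(620,20),.0)]:
    print(n,plane(d,s,*Z(*p),z).round(4))
```

```text
b1 [ 0.6129 -0.1959  0.03  ]
b2 [ 0.445  -0.1968  0.03  ]
w1 [0.5726 0.095  0.06  ]
w2 [0.395  0.0121 0.06  ]
e1 [0.486  0.3549 0.06  ]
e2 [0.4585 0.3082 0.06  ]
jar [ 0.7375 -0.1717  0.07  ]
muf [0.7395 0.095  0.05  ]
pur1 [ 0.6917 -0.3039  0.03  ]
pur2 [ 0.5652 -0.304   0.03  ]
stand [ 0.768  -0.1923  0.    ]
```

```bash
cat >> h.py <<'E'
from scipy.spatial.transform import Rotation as Ro
def pose_y(yaw):
    a=np.radians(yaw); y=np.array([np.cos(a),np.sin(a),0]); z=np.array([0,0,-1.]); x=np.cross(y,z)
    return Ro.from_matrix(np.array([x,y,z]).T)
def plan(tgt,yaw,w,vmax=3.8,rmax=6.8,nmin=1,start=None):
    """rows from present (or start=(pos,Rot)) pose; print in calls of 5"""
    s=readout.state()
    p,R=(np.array(s['ee_pos']),Ro.from_quat(s['orientation'])) if start is None else start
    Rt=pose_y(yaw); rv=(R.inv()*Rt).as_rotvec(); tgt=np.array(tgt,float)
    n=max(nmin,int(np.ceil(np.linalg.norm(tgt-p)*100/vmax)),int(np.ceil(np.degrees(np.linalg.norm(rv))/rmax)))
    rows=[]; Rc=R; pc=p.copy()
    for i in range(n):
        k=n-i
        dl=Rc.inv().apply((tgt-pc)/k)*100; dr=np.degrees((Rc.inv()*Rt).as_rotvec())/k
        row=[round(float(x),2)+0. for x in dl]+[round(float(x),1)+0. for x in dr]+[w]
        pc=pc+Rc.apply(np.array(row[:3])/100); Rc=Rc*Ro.from_rotvec(np.radians(row[3:6])); rows.append(row)
    for i in range(0,n,5): print(rows[i:i+5])
    print('n',n,'end',pc.round(4))
    return pc,Rc
E
python3 - <<'E'
from h import *
plan([.47,-.20,.20],25,8.5)
E
```

```text
[[2.68, -2.07, 0.21, 0.0, 0.0, -6.7, 8.5], [2.9, -1.74, 0.21, 0.0, 0.0, -6.7, 8.5], [3.09, -1.39, 0.21, 0.0, 0.0, -6.7, 8.5], [3.23, -1.02, 0.21, 0.0, 0.0, -6.7, 8.5], [3.32, -0.63, 0.21, 0.0, 0.0, -6.7, 8.5]]
[[3.38, -0.24, 0.21, 0.0, 0.0, -6.7, 8.5], [3.38, 0.15, 0.21, 0.0, 0.0, -6.6, 8.5], [3.34, 0.54, 0.2, 0.0, 0.0, -6.7, 8.5], [3.25, 0.93, 0.21, 0.0, 0.0, -6.6, 8.5], [3.13, 1.3, 0.2, 0.0, 0.0, -6.7, 8.5]]
[[2.95, 1.65, 0.21, 0.0, 0.0, -6.6, 8.5], [2.75, 1.98, 0.2, 0.0, 0.0, -6.7, 8.5], [2.49, 2.29, 0.21, 0.0, 0.0, -6.6, 8.5], [2.22, 2.56, 0.2, 0.0, 0.0, -6.7, 8.5], [1.9, 2.79, 0.21, 0.0, -0.1, -6.6, 8.5]]
n 15 end [ 0.47 -0.2   0.2 ]
```

>>> {"api": "play_rows", "payload": {"increments": [[[2.68, -2.07, 0.21, 0, 0, -6.7, 8.5], [2.9, -1.74, 0.21, 0, 0, -6.7, 8.5], [3.09, -1.39, 0.21, 0, 0, -6.7, 8.5], [3.23, -1.02, 0.21, 0, 0, -6.7, 8.5], [3.32, -0.63, 0.21, 0, 0, -6.7, 8.5]]]}}

```text
clock: 0.57
ee_pos: [0.265, -0.4678, 0.2205]
orientation: [0.911, 0.413, 0.0, -0.0]
force: [1.3, -0.3, -0.0]
width: 0.0847
```

>>> {"api": "play_rows", "payload": {"increments": [[[3.38, -0.24, 0.21, 0, 0, -6.7, 8.5], [3.38, 0.15, 0.21, 0, 0, -6.6, 8.5], [3.34, 0.54, 0.2, 0, 0, -6.7, 8.5], [3.25, 0.93, 0.21, 0, 0, -6.6, 8.5], [3.13, 1.3, 0.2, 0, 0, -6.7, 8.5]]]}}

```text
clock: 0.98
ee_pos: [0.3679, -0.3333, 0.2103]
orientation: [0.754, 0.657, 0.0, -0.0]
force: [0.9, 0.2, 0.1]
width: 0.0848
```

>>> {"api": "play_rows", "payload": {"increments": [[[2.95, 1.65, 0.21, 0, 0, -6.6, 8.5], [2.75, 1.98, 0.2, 0, 0, -6.7, 8.5], [2.49, 2.29, 0.21, 0, 0, -6.6, 8.5], [2.22, 2.56, 0.2, 0, 0, -6.7, 8.5], [1.9, 2.79, 0.21, 0, -0.1, -6.6, 8.5]]]}}

```text
clock: 1.4
ee_pos: [0.4708, -0.1989, 0.2001]
orientation: [0.535, 0.845, -0.001, 0.001]
force: [0.3, -0.0, -0.0]
width: 0.0851
```

>>> {"api": "play_rows", "payload": {"increments": [[[0, 0, 0, 0, 0, 0, 8.5], [0, 0, 0, 0, 0, 0, 8.5]]]}}

```text
clock: 1.57
ee_pos: [0.4706, -0.199, 0.1999]
orientation: [0.536, 0.844, -0.001, 0.0]
force: [-0.0, 0.2, -0.8]
width: 0.0848
```

Run:
```python
from h import *
d,s=snap('wrist','w1'); print(s['clock'],s['ee_pos'],s['orientation'],s['q'])
```

```text
1.5667 [ 0.47060613 -0.19903533  0.19985367] [ 5.36149700e-01  8.44122624e-01 -5.93862919e-04  3.76838866e-04] [-4.02186725e-01  2.10929673e-01  1.90659245e+00 -1.51609739e-03
  1.02352098e+00 -8.40455844e-01]
```

View pics/w1.png

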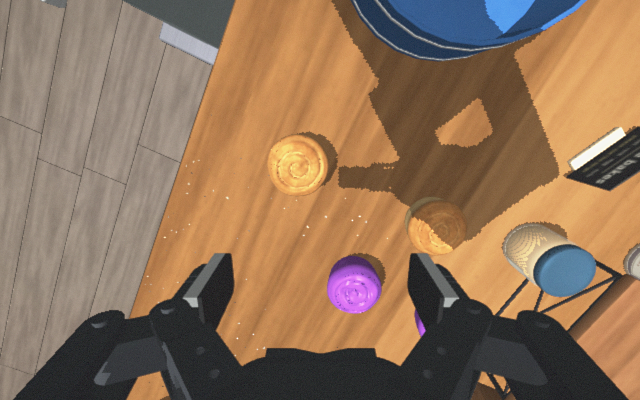

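The wrist view shows golden buns at (298,164) and (436,226). The jar's lid is at (564,271).

Run:
```python
from h import *
d,s=load('w1')
for u,v,z in [(298,164,.025),(436,226,.025),(564,271,.07),(299,168,.042),(437,230,.042)]: print(plane(d,s,u,v,z).round(4))
```

```text
[ 0.4429 -0.1955  0.025 ]
[ 0.6136 -0.1941  0.025 ]
[ 0.7338 -0.1718  0.07  ]
[ 0.4452 -0.1953  0.042 ]
[ 0.6076 -0.1942  0.042 ]
```

Run:
```python
from h import *
st=plan([.444,-.196,.06],25,8.5)
plan([.444,-.196,.002],25,8.5,vmax=2.4,start=st)
```

```text
[[0.37, -0.54, 3.5, 0.0, 0.0, 0.0, 8.5], [0.37, -0.54, 3.5, 0.0, 0.0, 0.0, 8.5], [0.37, -0.55, 3.5, 0.0, 0.0, 0.0, 8.5], [0.37, -0.54, 3.49, 0.0, 0.1, 0.0, 8.5]]
n 4 end [ 0.444 -0.196  0.06 ]
[[0.0, 0.0, 1.93, 0.0, 0.0, 0.0, 8.5], [0.0, 0.0, 1.94, 0.0, 0.0, 0.0, 8.5], [0.0, 0.0, 1.93, 0.0, 0.0, 0.0, 8.5]]
n 3 end [ 0.444 -0.196  0.002]
```

>>> {"api": "play_rows", "payload": {"increments": [[[0.37, -0.54, 3.5, 0, 0, 0, 8.5], [0.37, -0.54, 3.5, 0, 0, 0, 8.5], [0.37, -0.55, 3.5, 0, 0, 0, 8.5], [0.37, -0.54, 3.5, 0, 0.1, 0, 8.5], [0, 0, 1.9, 0, 0, 0, 8.5]]]}}

```text
clock: 2.03
ee_pos: [0.4403, -0.1965, 0.0381]
orientation: [0.539, 0.843, -0.001, -0.002]
force: [-1.5, 1.0, -0.3]
width: 0.0848
```

>>> {"api": "play_rows", "payload": {"increments": [[[0, 0, 1.9, 0, 0, 0, 8.5], [0, 0, 1.9, 0, 0, 0, 8.5], [0, 0, 0, 0, 0, 0, 5], [0, 0, 0, 0, 0, 0, 5], [0, 0, 0, 0, 0, 0, 5]]], "newtons": 25}}

```text
clock: 2.45
ee_pos: [0.4441, -0.1972, 0.004]
orientation: [0.538, 0.843, -0.0, 0.0]
force: [0.2, 0.1, 0.4]
width: 0.0611
```

>>> {"api": "play_rows", "payload": {"increments": [[[0, 0, 0, 0, 0, 0, 5], [0, 0, 0, 0, 0, 0, 5], [0, 0, 0, 0, 0, 0, 5]]]}}

```text
clock: 2.7
ee_pos: [0.4448, -0.1967, 0.0041]
orientation: [0.537, 0.843, 0.0, 0.001]
force: [1.2, -0.0, -0.4]
width: 0.0609
```

Run:
```python
from h import *
st=plan([.444,-.196,.13],25,5,vmax=4.0)
plan([.505,.012,.13],25,5,vmax=4.0,start=st)
```

```text
[[0.02, -0.01, -3.15, 0.0, 0.0, 0.0, 5], [0.02, -0.01, -3.15, 0.0, 0.0, 0.0, 5], [0.02, -0.01, -3.15, 0.0, 0.0, 0.0, 5], [0.03, 0.0, -3.14, 0.1, 0.1, 0.0, 5]]
n 4 end [ 0.444 -0.196  0.13 ]
[[2.71, 2.39, 0.0, 0.0, 0.0, 0.0, 5], [2.71, 2.38, 0.0, 0.0, 0.0, 0.0, 5], [2.71, 2.39, 0.0, 0.0, 0.0, 0.0, 5], [2.71, 2.38, 0.0, 0.0, 0.0, 0.0, 5], [2.72, 2.39, 0.0, 0.0, 0.0, 0.0, 5]]
[[2.71, 2.38, 0.0, 0.0, 0.0, 0.0, 5]]
n 6 end [0.505 0.012 0.13 ]
```

>>> {"api": "play_rows", "payload": {"increments": [[[0, 0, -3.15, 0, 0, 0, 5], [0, 0, -3.15, 0, 0, 0, 5], [0, 0, -3.15, 0, 0, 0, 5], [0, 0, -3.15, 0, 0, 0, 5], [2.7, 2.4, 0, 0, 0, 0, 5]]]}}

```text
clock: 3.12
ee_pos: [0.4577, -0.1662, 0.1352]
orientation: [0.539, 0.843, 0.0, 0.005]
force: [2.2, -0.5, -0.6]
width: 0.0608
```

>>> {"api": "play_rows", "payload": {"increments": [[[2.7, 2.4, 0, 0, 0, 0, 5], [2.7, 2.4, 0, 0, 0, 0, 5], [2.7, 2.4, 0, 0, 0, 0, 5], [2.7, 2.4, 0, 0, 0, 0, 5], [2.7, 2.4, 0, 0, 0, 0, 5]]]}}

```text
clock: 3.53
ee_pos: [0.5066, 0.0131, 0.1299]
orientation: [0.537, 0.843, 0.0, 0.0]
force: [0.7, -0.6, 0.1]
width: 0.0608
```

Run:
```python
from h import *
d,s=snap('top','t2'); print(s['width'])
d,s=snap('wrist','w2'); print(s['clock'],s['ee_pos'],s['width'])
plan([.505,.012,.013],25,5,vmax=3)
```

```text
0.06082341591117437
3.5833 [0.50886527 0.01795871 0.13017402] 0.060779666911320994
[[-0.05, -0.11, 2.92, 0.0, 0.0, 0.1, 5], [-0.05, -0.11, 2.92, 0.1, 0.0, 0.0, 5], [-0.04, -0.11, 2.93, 0.0, 0.0, 0.1, 5], [-0.05, -0.11, 2.93, 0.1, 0.0, 0.0, 5]]
n 4 end [0.505 0.012 0.013]
```

View pics/w2.png

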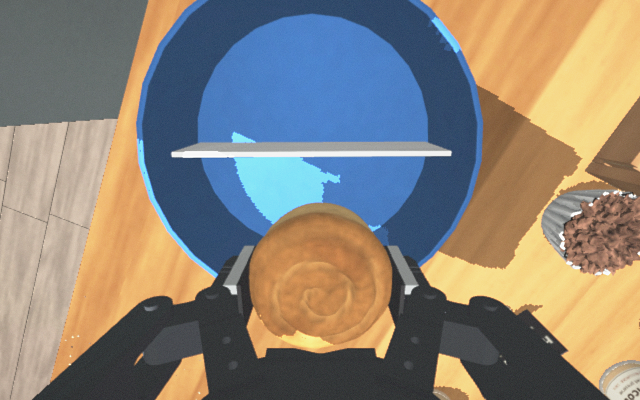

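Run:
```python
from h import *
d,s=load('w2')
im=cv2.cvtColor(d['pixels'],cv2.COLOR_RGB2HSV); h,sa,v=[im[...,i].astype(int) for i in range(3)]
m=((h>95)&(h<125)&(sa>100)).astype(np.uint8)
m=cv2.morphologyEx(m,cv2.MORPH_OPEN,np.ones((5,5)))
cnt=max(cv2.findContours(m,0,1)[0],key=cv2.contourArea)[:,0,:]
# outer edge points for rows <200, cast to rim plane
pts=np.array([p for p in cnt if 3<p[1]<190 and (p[0]<210 or p[0]>400) and not(p[0]==0)])
P=np.array([plane(d,s,*p,.09)[:2] for p in pts])
A=np.c_[2*P,np.ones(len(P))]; x=np.linalg.lstsq(A,(P**2).sum(1),rcond=None)[0]
print(len(P),x[:2],np.sqrt(x[2]+x[:2]@x[:2]))
a,b=plane(d,s,172,156,.06),plane(d,s,451,156,.06); print(a,b,(a+b)/2,np.degrees(np.arctan2(*(b-a)[1::-1])),np.linalg.norm(a-b))
```

```text
379 [0.48490251 0.05613439] 0.10292030328462554
[0.39687296 0.01146224 0.06      ] [0.57574312 0.09488163 0.06      ] [0.48630804 0.05317193 0.06      ] 25.002860118503907 0.19736598101084124
```

Both estimates put the tin at (0.485, 0.0545) with yaw 25°. I'll lower the bun.

>>> {"api": "play_rows", "payload": {"increments": [[[-0.05, -0.11, 2.9, 0, 0, 0, 5], [-0.05, -0.11, 2.9, 0, 0, 0, 5], [-0.05, -0.11, 2.9, 0, 0, 0, 5], [-0.05, -0.11, 2.9, 0, 0, 0, 5], [0, 0, 0, 0, 0, 0, 5]]]}}

```text
clock: 4.05
ee_pos: [0.4999, 0.0072, 0.0095]
orientation: [0.537, 0.843, -0.002, -0.003]
force: [-0.7, 0.2, 0.0]
width: 0.0612
```

>>> {"api": "play_rows", "payload": {"increments": [[[0, 0, 0, 0, 0, 0, 7.8], [0, 0, 0, 0, 0, 0, 7.8], [0, 0, 0, 0, 0, 0, 7.8]]]}}

```text
clock: 4.3
ee_pos: [0.5045, 0.0075, 0.015]
orientation: [0.537, 0.843, 0.001, 0.001]
force: [-0.3, 0.1, 0.2]
width: 0.0777
```

Run:
```python
from h import *
s=readout.state(); print(s['ee_pos'],s['width'])
st=plan([.505,.012,.15],25,7.8,vmax=3.7)
st=plan([.612,-.195,.15],25,8.5,vmax=4.0,start=st)
st=plan([.612,-.195,.002],25,8.5,vmax=3.3,start=st)
```

```text
[0.50449864 0.00748175 0.01498886] 0.07773640636080384
[[0.09, 0.07, -3.38, 0.0, 0.0, 0.0, 7.8], [0.09, 0.07, -3.37, 0.0, 0.0, 0.0, 7.8], [0.1, 0.06, -3.38, 0.1, 0.0, 0.0, 7.8], [0.09, 0.06, -3.37, 0.0, 0.1, 0.0, 7.8]]
n 4 end [0.505 0.012 0.15 ]
[[-3.88, 0.16, 0.0, 0.0, 0.0, 0.0, 8.5], [-3.88, 0.16, 0.0, 0.0, 0.0, 0.0, 8.5], [-3.88, 0.16, 0.0, 0.0, 0.0, 0.0, 8.5], [-3.88, 0.16, 0.0, 0.0, 0.0, 0.0, 8.5], [-3.88, 0.16, -0.01, 0.0, 0.0, 0.0, 8.5]]
[[-3.88, 0.16, 0.0, 0.0, 0.0, 0.0, 8.5]]
n 6 end [ 0.612 -0.195  0.15 ]
[[0.0, 0.0, 2.96, 0.0, 0.0, 0.0, 8.5], [0.0, 0.0, 2.96, 0.0, 0.0, 0.0, 8.5], [0.0, 0.0, 2.96, 0.0, 0.0, 0.0, 8.5], [0.0, -0.01, 2.96, 0.0, 0.0, 0.0, 8.5], [-0.01, 0.0, 2.96, 0.0, 0.0, 0.0, 8.5]]
n 5 end [ 0.612 -0.195  0.002]
```

>>> {"api": "play_rows", "payload": {"increments": [[[0.1, 0.07, -3.4, 0, 0, 0, 7.8], [0.1, 0.07, -3.4, 0, 0, 0, 7.8], [0.1, 0.07, -3.4, 0, 0, 0, 8.5], [0.1, 0.07, -3.4, 0, 0, 0, 8.5], [-3.88, 0.16, 0, 0, 0, 0, 8.5]]]}}

```text
clock: 4.72
ee_pos: [0.5239, -0.0188, 0.1574]
orientation: [0.536, 0.844, 0.003, 0.004]
force: [3.2, 0.2, 0.6]
width: 0.085
```

>>> {"api": "play_rows", "payload": {"increments": [[[-3.88, 0.16, 0, 0, 0, 0, 8.5], [-3.88, 0.16, 0, 0, 0, 0, 8.5], [-3.88, 0.16, 0, 0, 0, 0, 8.5], [-3.88, 0.16, 0, 0, 0, 0, 8.5], [-3.88, 0.16, 0, 0, 0, 0, 8.5]]]}}

```text
clock: 5.13
ee_pos: [0.6122, -0.1966, 0.1517]
orientation: [0.537, 0.843, 0.0, 0.001]
force: [-0.2, 0.7, -0.0]
width: 0.0852
```

>>> {"api": "play_rows", "payload": {"increments": [[[0, 0, 2.96, 0, 0, 0, 8.5], [0, 0, 2.96, 0, 0, 0, 8.5], [0, 0, 0, 0, 0, 0, 8.5]]]}}

```text
clock: 5.38
ee_pos: [0.6083, -0.1945, 0.0869]
orientation: [0.538, 0.843, -0.001, -0.003]
force: [-1.6, -0.4, -1.1]
width: 0.0851
```

Run:
```python
from h import *
d,s=snap('wrist','w3'); print(s['ee_pos'],s['qd'].round(2))
st=plan([.612,-.195,.002],25,8.5,vmax=3.3)
```

```text
[ 0.60832888 -0.1944986   0.08685089] [ 0.02 -0.05 -0.02  0.    0.09  0.  ]
[[-0.07, 0.08, 2.9, -0.1, -0.1, 0.0, 8.5], [-0.06, 0.08, 2.9, 0.0, 0.0, 0.0, 8.5], [-0.06, 0.07, 2.91, -0.1, -0.1, 0.0, 8.5]]
n 3 end [ 0.6119 -0.195   0.002 ]
```

View pics/w3.png

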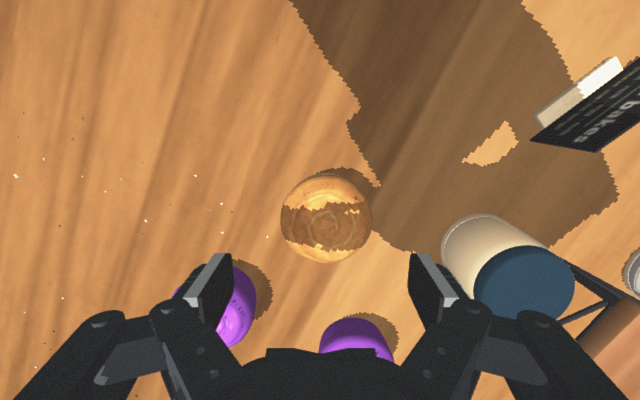

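Run:
```python
from h import *
d,s=load('w3'); print(plane(d,s,326,219,.022),plane(d,s,327,228,.042), plane(d,s,524,285,.07))
st=plan([.612,-.195,.002],25,8.5,vmax=3.3)
```

```text
[ 0.6137442  -0.19643474  0.022     ] [ 0.61352812 -0.19509273  0.042     ] [ 0.73243785 -0.16781898  0.07      ]
[[-0.07, 0.08, 2.9, -0.1, -0.1, 0.0, 8.5], [-0.06, 0.08, 2.9, 0.0, 0.0, 0.0, 8.5], [-0.06, 0.07, 2.91, -0.1, -0.1, 0.0, 8.5]]
n 3 end [ 0.6119 -0.195   0.002 ]
```

>>> {"api": "play_rows", "payload": {"increments": [[[-0.07, 0.12, 2.8, 0, 0, 0, 8.5], [-0.06, 0.12, 2.8, 0, 0, 0, 8.5], [-0.06, 0.12, 2.8, 0, 0, 0, 8.5], [0, 0, 0, 0, 0, 0, 5], [0, 0, 0, 0, 0, 0, 5]]]}}

```text
clock: 5.85
ee_pos: [0.6153, -0.1943, 0.0074]
orientation: [0.537, 0.844, -0.0, -0.0]
force: [-2.1, 1.2, 7.0]
width: 0.0635
```

>>> {"api": "play_rows", "payload": {"increments": [[[0, 0, 0, 0, 0, 0, 5], [0, 0, 0, 0, 0, 0, 5], [0, 0, 0, 0, 0, 0, 5]]]}}

```text
clock: 6.1
ee_pos: [0.6165, -0.1951, 0.0083]
orientation: [0.537, 0.843, 0.0, 0.002]
force: [0.3, -0.6, -0.2]
width: 0.0625
```

Run:
```python
from h import *
s=readout.state(); print(s['ee_pos'],s['width'])
st=plan([.612,-.195,.13],25,5,vmax=3.7)
st=plan([.466,.0975,.13],25,5,vmax=4.0,start=st)
```

```text
[ 0.61652007 -0.19509261  0.0083318 ] 0.06249291715822326
[[0.04, -0.09, -3.04, 0.0, 0.0, 0.0, 5], [0.04, -0.1, -3.04, 0.0, 0.0, 0.0, 5], [0.05, -0.09, -3.04, 0.1, 0.1, 0.0, 5], [0.05, -0.1, -3.05, 0.0, 0.0, 0.0, 5]]
n 4 end [ 0.612 -0.195  0.13 ]
[[3.63, -0.1, 0.0, 0.0, 0.0, 0.0, 5], [3.63, -0.1, 0.0, 0.0, 0.0, 0.0, 5], [3.63, -0.1, 0.0, 0.0, 0.0, 0.0, 5], [3.63, -0.09, 0.0, 0.0, 0.0, 0.0, 5], [3.63, -0.1, 0.0, 0.0, 0.0, 0.0, 5]]
[[3.63, -0.09, 0.0, 0.0, 0.0, 0.0, 5], [3.63, -0.1, -0.01, 0.0, 0.0, 0.0, 5], [3.63, -0.09, 0.0, 0.0, 0.0, 0.0, 5], [3.64, -0.1, -0.01, 0.0, 0.0, 0.0, 5]]
n 9 end [0.466  0.0975 0.13  ]
```

>>> {"api": "play_rows", "payload": {"increments": [[[0, -0.1, -3.1, 0, 0, 0, 5], [0, -0.1, -3.1, 0, 0, 0, 5], [0, -0.1, -3.1, 0, 0, 0, 5], [0, -0.1, -3.1, 0, 0, 0, 5], [3.6, -0.1, 0, 0, 0, 0, 5]]]}}

```text
clock: 6.52
ee_pos: [0.602, -0.169, 0.1382]
orientation: [0.538, 0.843, 0.002, 0.008]
force: [1.6, 1.0, 0.6]
width: 0.0631
```

>>> {"api": "play_rows", "payload": {"increments": [[[3.6, -0.1, 0, 0, 0, 0, 5], [3.6, -0.1, 0, 0, 0, 0, 5], [3.6, -0.1, 0, 0, 0, 0, 5], [3.6, -0.1, 0, 0, 0, 0, 5], [3.6, -0.1, 0, 0, 0, 0, 5]]]}}

```text
clock: 6.93
ee_pos: [0.5142, -0.002, 0.1313]
orientation: [0.537, 0.843, 0.001, 0.001]
force: [0.6, 0.0, -0.6]
width: 0.063
```

>>> {"api": "play_rows", "payload": {"increments": [[[3.6, -0.1, 0, 0, 0, 0, 5], [3.6, -0.1, 0, 0, 0, 0, 5], [3.6, -0.1, 0, 0, 0, 0, 5], [0, 0, 0, 0, 0, 0, 5], [0, 0, 0, 0, 0, 0, 5]]]}}

```text
clock: 7.35
ee_pos: [0.4661, 0.095, 0.1311]
orientation: [0.536, 0.844, 0.001, 0.001]
force: [0.0, -0.6, -0.3]
width: 0.0629
```

Run:
```python
from h import *
d,s=snap('wrist','w4');print(s['ee_pos'],s['width'])
st=plan([.466,.0975,.016],25,5,vmax=3)
```

```text
[0.46613857 0.09497112 0.13110601] 0.06293452310893156
[[0.09, 0.01, 2.88, 0.0, 0.0, 0.0, 5], [0.09, 0.01, 2.87, 0.0, 0.0, 0.0, 5], [0.09, 0.02, 2.88, 0.1, 0.0, 0.1, 5], [0.09, 0.02, 2.87, 0.0, 0.0, 0.0, 5]]
n 4 end [0.466  0.0975 0.016 ]
```

View pics/w4.png

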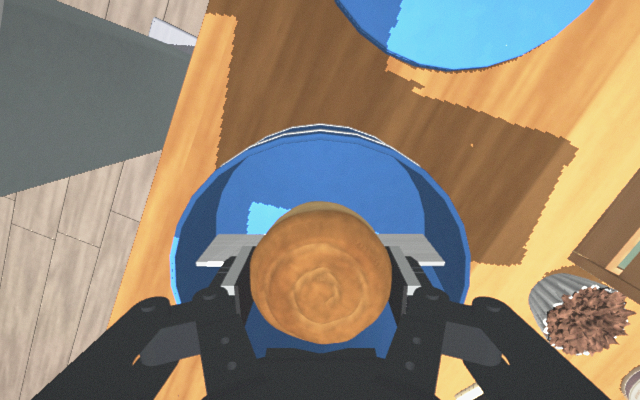

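The second bun is held above the far pocket, with the dividing wall level across row 250. I'll lower it.

>>> {"api": "play_rows", "payload": {"increments": [[[0.1, 0.01, 2.9, 0, 0, 0, 5], [0.1, 0.01, 2.9, 0, 0, 0, 5], [0.1, 0.01, 2.9, 0, 0, 0, 5], [0.1, 0.01, 2.7, 0, 0, 0, 5], [0, 0, 0, 0, 0, 0, 5]]]}}

```text
clock: 7.82
ee_pos: [0.4639, 0.0958, 0.0127]
orientation: [0.538, 0.843, -0.002, -0.002]
force: [-1.3, -0.8, -0.2]
width: 0.0627
```

>>> {"api": "play_rows", "payload": {"increments": [[[0, 0, 0, 0, 0, 0, 5], [0, 0, 0, 0, 0, 0, 7.8], [0, 0, 0, 0, 0, 0, 7.8], [0, 0, 0, 0, 0, 0, 7.8]]]}}

```text
clock: 8.15
ee_pos: [0.4663, 0.0972, 0.0174]
orientation: [0.537, 0.843, 0.001, 0.001]
force: [-0.1, 0.2, 1.1]
width: 0.0784
```

Run:
```python
from h import *
s=readout.state();print(s['ee_pos'],s['width'],s['q'])
st=plan([.466,.0975,.20],25,7.8,vmax=3.7)
st=plan([.45,.27,.24],25,7.8,vmax=3.7,start=st)
```

```text
[0.4662877  0.09718286 0.01744406] 0.07839157084885304 [ 2.02349489e-01  4.56103953e-01  2.09815517e+00 -5.52911146e-05
  5.84803924e-01 -2.33484475e-01]
[[0.01, 0.01, -3.65, 0.0, 0.0, 0.0, 7.8], [0.0, 0.01, -3.65, 0.0, 0.0, 0.0, 7.8], [0.01, 0.0, -3.65, 0.0, 0.0, 0.0, 7.8], [0.0, 0.01, -3.65, 0.1, 0.0, 0.0, 7.8], [0.01, 0.0, -3.66, 0.0, 0.0, 0.0, 7.8]]
n 5 end [0.466  0.0975 0.2   ]
[[3.26, 1.17, -0.8, 0.0, 0.0, 0.0, 7.8], [3.26, 1.17, -0.8, 0.0, 0.0, 0.0, 7.8], [3.26, 1.16, -0.8, 0.0, 0.0, 0.0, 7.8], [3.26, 1.17, -0.8, 0.0, 0.0, 0.0, 7.8], [3.27, 1.16, -0.8, 0.0, 0.0, 0.0, 7.8]]
n 5 end [0.45 0.27 0.24]
```

Run:
```python
from h import *
s=readout.state()
st=plan([.466,.0975,.164],25,7.8,vmax=3.7)
st=plan([.47,.325,.22],-30.5,8.0,vmax=3.7,start=st)
```

```text
[[0.01, 0.01, -3.66, 0.0, 0.0, 0.0, 7.8], [0.01, 0.0, -3.67, 0.0, 0.0, 0.0, 7.8], [0.01, 0.01, -3.66, 0.1, 0.0, 0.0, 7.8], [0.0, 0.0, -3.67, 0.0, 0.0, 0.0, 7.8]]
n 4 end [0.466  0.0975 0.164 ]
[[2.27, 1.11, -0.62, 0.0, 0.0, 6.2, 8.0], [2.38, 0.86, -0.62, 0.0, 0.0, 6.2, 8.0], [2.46, 0.59, -0.62, 0.0, 0.0, 6.2, 8.0], [2.51, 0.32, -0.62, 0.0, 0.0, 6.1, 8.0], [2.53, 0.06, -0.62, 0.0, 0.0, 6.2, 8.0]]
[[2.52, -0.22, -0.63, 0.0, 0.0, 6.1, 8.0], [2.48, -0.48, -0.62, 0.0, 0.0, 6.2, 8.0], [2.41, -0.75, -0.63, 0.0, 0.0, 6.1, 8.0], [2.32, -1.0, -0.62, 0.1, 0.0, 6.2, 8.0]]
n 9 end [0.47  0.325 0.22 ]
```

>>> {"api": "play_rows", "payload": {"increments": [[[0, 0, -3.6, 0, 0, 0, 7.8], [0, 0, -3.6, 0, 0, 0, 7.8], [0, 0, -3.7, 0, 0, 0, 7.8], [0, 0, -3.7, 0, 0, 0, 7.8], [2.27, 1.11, -0.6, 0, 0, 6.2, 8]]]}}

```text
clock: 8.57
ee_pos: [0.4686, 0.1212, 0.1748]
orientation: [0.581, 0.814, 0.003, 0.003]
force: [3.2, 1.5, 0.2]
width: 0.0798
```

>>> {"api": "play_rows", "payload": {"increments": [[[2.38, 0.86, -0.6, 0, 0, 6.2, 8], [2.46, 0.59, -0.6, 0, 0, 6.2, 8], [2.51, 0.32, -0.6, 0, 0, 6.2, 8], [2.53, 0.06, -0.6, 0, 0, 6.2, 8], [2.52, -0.22, -0.6, 0, 0, 6.1, 8]]]}}

```text
clock: 8.98
ee_pos: [0.4678, 0.2503, 0.1997]
orientation: [0.779, 0.627, 0.001, 0.0]
force: [0.4, 0.4, -0.5]
width: 0.0798
```

>>> {"api": "play_rows", "payload": {"increments": [[[2.48, -0.48, -0.6, 0, 0, 6.1, 8], [2.41, -0.75, -0.6, 0, 0, 6.1, 8], [2.32, -1.0, -0.6, 0, 0, 6.1, 8], [0, 0, 0, 0, 0, 0, 8], [0, 0, 0, 0, 0, 0, 8]]]}}

```text
clock: 9.4
ee_pos: [0.4691, 0.3257, 0.2171]
orientation: [0.867, 0.498, 0.001, -0.0]
force: [0.6, -0.3, -0.8]
width: 0.0799
```

Run:
```python
from h import *
d,s=snap('wrist','w5');print(s['clock'],s['ee_pos'],s['qd'].round(2))
d,s=snap('top','t5')
big=cv2.resize(d['pixels'][150:300,180:460],None,fx=2.85,fy=2.85,interpolation=cv2.INTER_CUBIC)
cv2.imwrite('pics/topzoom5.png',big[:,:,::-1])
```

```text
9.4 [0.46911682 0.32572276 0.21714576] [-0.03 -0.    0.04 -0.01 -0.   -0.04]
```

View pics/w5.png

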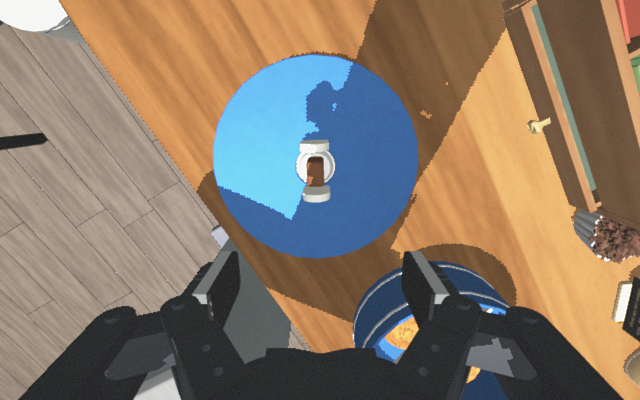

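View pics/topzoom5.png

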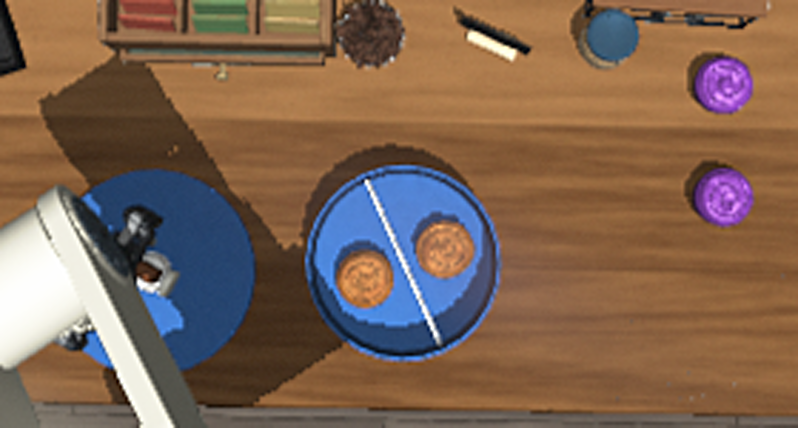

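The top view shows one bun in each pocket. In the wrist view the lid disc is at about (316,157) and the brown knob at (316,170). I'll zoom in on it.

Run:
```python
from h import *
d,s=load('w5')
cv2.imwrite('pics/z5.png',cv2.resize(d['pixels'][120:220,260:380],None,fx=6,fy=6,interpolation=cv2.INTER_CUBIC)[:,:,::-1])
im=cv2.cvtColor(d['pixels'],cv2.COLOR_RGB2HSV); h,sa,v=[im[...,i].astype(int) for i in range(3)]
m=((h>95)&(h<125)&(sa>100)).astype(np.uint8); m[262:]=0
cnt=max(cv2.findContours(m,0,1)[0],key=cv2.contourArea); hull=cv2.convexHull(cnt)
P=np.array([plane(d,s,*p[0],.024)[:2] for p in hull])
A=np.c_[2*P,np.ones(len(P))]; x=np.linalg.lstsq(A,(P**2).sum(1),rcond=None)[0]
print('lid',x[:2],np.sqrt(x[2]+x[:2]@x[:2]))
```

```text
lid [0.46925163 0.33686687] 0.1147791078476281
```

View pics/z5.png

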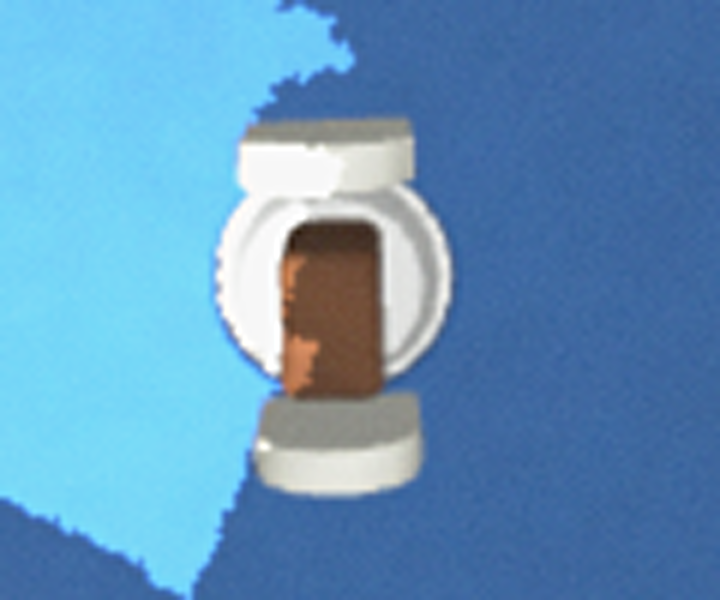

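Run:
```python
from h import *
d,s=load('w5')
for n,p,z in [('knobtop',(333,322),.064),('kl',(285,322),.064),('kr',(383,322),.064),('kfront',(333,397),.064),('kback',(333,247),.064),('earU',(326,131),.062),('earL',(339,420),.062)]:
    print(n,plane(d,s,260+p[0]/6-.4,120+p[1]/6-.4,z).round(4))
print(np.degrees(np.arctan2(*Ro.from_quat(s['orientation']).as_matrix()[:2,1][::-1])))
```

```text
knobtop [0.47   0.3373 0.064 ]
kl [0.4631 0.3413 0.064 ]
kr [0.4772 0.3331 0.064 ]
kfront [0.4634 0.3262 0.064 ]
kback [0.4764 0.3482 0.064 ]
earU [0.4848 0.3648 0.062 ]
earL [0.4619 0.3217 0.062 ]
-30.209382413568935
```

Run:
```python
from h import *
s=readout.state();print(s['ee_pos'])
st=plan([.470,.337,.09],-30.2,4.5,vmax=3.4)
st=plan([.470,.337,.031],-30.2,4.5,vmax=1.5,start=st)
```

```text
[0.46878396 0.3239498  0.21623681]
[[0.3, -0.14, 3.16, 0.0, 0.0, 0.0, 4.5], [0.3, -0.14, 3.15, 0.0, 0.0, 0.0, 4.5], [0.3, -0.14, 3.16, 0.0, 0.0, 0.0, 4.5], [0.29, -0.14, 3.15, 0.0, 0.0, -0.1, 4.5]]
n 4 end [0.4699 0.337  0.09  ]
[[0.0, 0.0, 1.48, 0.0, 0.0, 0.0, 4.5], [0.0, 0.0, 1.47, 0.0, 0.0, 0.0, 4.5], [0.0, 0.0, 1.48, 0.0, 0.0, 0.0, 4.5], [0.01, 0.0, 1.47, 0.0, 0.0, 0.0, 4.5]]
n 4 end [0.47   0.3371 0.031 ]
```

>>> {"api": "play_rows", "payload": {"increments": [[[0.3, -0.14, 3.1, 0, 0, 0, 4.5], [0.3, -0.14, 3.1, 0, 0, 0, 4.5], [0.3, -0.14, 3.1, 0, 0, 0, 4.5], [0.3, -0.14, 3.1, 0, 0, 0, 4.5], [0, 0, 0, 0, 0, 0, 4.5]]]}}

```text
clock: 9.92
ee_pos: [0.4672, 0.3347, 0.0868]
orientation: [0.868, 0.497, -0.004, 0.0]
force: [-1.4, -0.7, -0.8]
width: 0.0451
```

>>> {"api": "play_rows", "payload": {"increments": [[[0, 0, 0, 0, 0, 0, 4.5], [0, 0, 0, 0, 0, 0, 4.5]]]}}

```text
clock: 10.08
ee_pos: [0.4711, 0.3376, 0.0934]
orientation: [0.868, 0.497, 0.0, 0.0]
force: [-0.2, 0.1, -0.5]
width: 0.0451
```

Run:
```python
from h import *
d,s=snap('wrist','w6');print(s['ee_pos'])
st=plan([.470,.337,.031],-30.2,4.5,vmax=1.5)
```

```text
[0.47107008 0.33757498 0.09340037]
[[-0.04, -0.02, 1.26, 0.0, 0.0, 0.0, 4.5], [-0.03, -0.02, 1.26, 0.0, 0.0, -0.1, 4.5], [-0.04, -0.02, 1.26, 0.0, 0.0, 0.0, 4.5], [-0.03, -0.01, 1.26, 0.0, -0.1, -0.1, 4.5], [-0.04, -0.02, 1.26, 0.1, 0.0, 0.0, 4.5]]
n 5 end [0.4699 0.337  0.031 ]
```

View pics/w6.png

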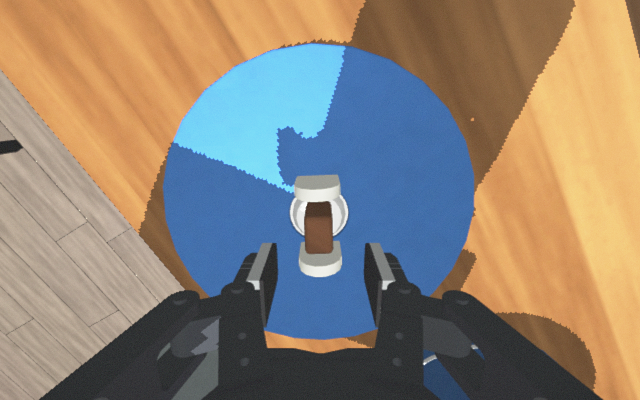

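Run:
```python
from h import *
d,s=load('w6')
for p in [(306,240),(332,240),(319,224),(319,254)]: print(plane(d,s,*p,.064).round(4))
```

```text
[0.461  0.3385 0.064 ]
[0.475  0.3302 0.064 ]
[0.4735 0.3436 0.064 ]
[0.4631 0.326  0.064 ]
```

>>> {"api": "play_rows", "payload": {"increments": [[[-0.05, -0.02, 1.26, 0, 0, 0, 4.5], [-0.05, -0.02, 1.26, 0, 0, 0, 4.5], [-0.05, -0.02, 1.26, 0, 0, 0, 4.5], [-0.05, -0.02, 1.26, 0, 0, 0, 4.5], [-0.05, -0.02, 1.1, 0, 0, 0, 4.5]]]}}

```text
clock: 10.55
ee_pos: [0.468, 0.3361, 0.0295]
orientation: [0.868, 0.497, -0.0, -0.0]
force: [-0.2, -0.0, -0.2]
width: 0.045
```

>>> {"api": "play_rows", "payload": {"increments": [[[0, 0, 0, 0, 0, 0, 4.5], [0, 0, 0, 0, 0, 0, 4.5]]]}}

```text
clock: 10.72
ee_pos: [0.4677, 0.3359, 0.0296]
orientation: [0.868, 0.497, -0.001, 0.0]
force: [-0.3, 0.3, 0.4]
width: 0.0453
```

>>> {"api": "play_rows", "payload": {"increments": [[[0, 0, 0, 0, 0, 0, 1], [0, 0, 0, 0, 0, 0, 1], [0, 0, 0, 0, 0, 0, 1], [0, 0, 0, 0, 0, 0, 1], [0, 0, 0, 0, 0, 0, 1]]], "newtons": 70}}

```text
clock: 11.13
ee_pos: [0.4688, 0.3366, 0.0313]
orientation: [0.868, 0.497, 0.001, -0.0]
force: [0.4, 0.6, 5.0]
width: 0.0165
```

>>> {"api": "play_rows", "payload": {"increments": [[[0, 0, -0.5, 0, 0, 0, 1], [0, 0, -0.8, 0, 0, 0, 1], [0, 0, -1, 0, 0, 0, 1], [0, 0, -1.2, 0, 0, 0, 1], [0, 0, -1.5, 0, 0, 0, 1]]]}}

```text
clock: 11.55
ee_pos: [0.4677, 0.3359, 0.0813]
orientation: [0.868, 0.497, -0.001, 0.0]
force: [-0.6, -0.3, -5.5]
width: 0.0169
```

>>> {"api": "play_rows", "payload": {"increments": [[[0, 0, -1.8, 0, 0, 0, 1], [0, 0, -1.8, 0, 0, 0, 1], [0, 0, -1.8, 0, 0, 0, 1], [0, 0, -1.8, 0, 0, 0, 1], [0, 0, -1.0, 0, 0, 0, 1]]]}}

```text
clock: 11.97
ee_pos: [0.4689, 0.3368, 0.1656]
orientation: [0.868, 0.497, 0.001, -0.0]
force: [0.6, 0.3, -4.8]
width: 0.0172
```

>>> {"api": "play_rows", "payload": {"increments": [[[0, 0, 0, 0, 0, 0, 1], [0, 0, 0, 0, 0, 0, 1]]]}}

```text
clock: 12.13
ee_pos: [0.4683, 0.3364, 0.1631]
orientation: [0.868, 0.497, 0.001, -0.0]
force: [-0.3, 0.2, -5.8]
width: 0.017
```

Run:
```python
from h import *
d,s=snap('wrist','w7');print(s['ee_pos'],s['force'],s['width'],s['wrist_torque'])
d,s2=snap('side','s7')
im=cv2.cvtColor(load('w7')[0]['pixels'],cv2.COLOR_RGB2HSV); h,sa,v=[im[...,i].astype(int) for i in range(3)]
m=((h>95)&(h<125)&(sa>100)).astype(np.uint8)
print(m.sum())
st=plan([.4855,.0545,.166],-30.2,1,vmax=2.6)
```

```text
[0.46829959 0.3363511  0.16306228] [-0.26789485  0.19523228 -5.79553204] 0.017016556282638002 [ 0.0004928   0.02391342 -0.02773175]
97787
[[-2.12, 1.43, -0.04, 0.0, 0.0, 0.0, 1], [-2.12, 1.44, -0.04, 0.0, 0.0, 0.0, 1], [-2.12, 1.43, -0.04, 0.0, 0.0, 0.0, 1], [-2.12, 1.44, -0.04, 0.0, 0.0, 0.0, 1], [-2.12, 1.43, -0.04, 0.0, 0.0, 0.0, 1]]
[[-2.13, 1.44, -0.04, 0.0, 0.0, 0.0, 1], [-2.12, 1.43, -0.04, 0.0, 0.0, 0.0, 1], [-2.13, 1.44, -0.03, 0.0, 0.0, -0.1, 1], [-2.13, 1.43, -0.04, 0.0, 0.0, 0.0, 1], [-2.13, 1.43, -0.03, 0.0, 0.0, -0.1, 1]]
[[-2.12, 1.43, -0.04, 0.0, 0.1, 0.0, 1]]
n 11 end [0.4855 0.0545 0.166 ]
```

View pics/w7.png

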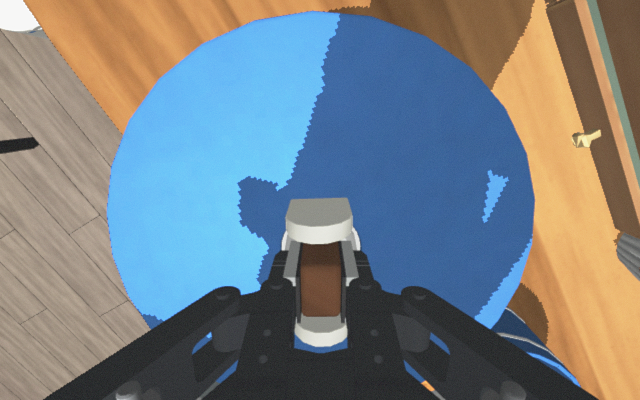

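View pics/s7.png

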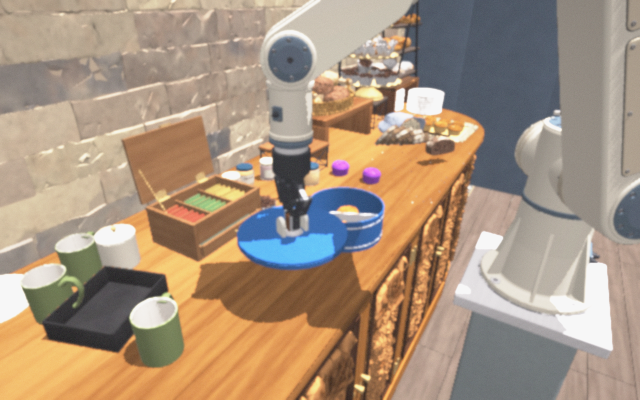

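Run:
```python
from h import *
d,s=load('w7')
im=cv2.cvtColor(d['pixels'],cv2.COLOR_RGB2HSV); h,sa,v=[im[...,i].astype(int) for i in range(3)]
m=((h>95)&(h<125)&(sa>100)).astype(np.uint8); m=cv2.morphologyEx(m,cv2.MORPH_OPEN,np.ones((5,5)))
cnt=max(cv2.findContours(m,0,1)[0],key=cv2.contourArea); hull=cv2.convexHull(cnt)[:,0]
pts=[p for p in cnt[:,0] if p[1]<300 and np.abs(hull-p).sum(1).min()<1]
pts=[p for p in pts if p[1]<190 or p[0]<300]
z=s['ee_pos'][2]-.007
P=np.array([plane(d,s,*p,z)[:2] for p in pts]);A=np.c_[2*P,np.ones(len(P))]; x=np.linalg.lstsq(A,(P**2).sum(1),rcond=None)[0]
R=Ro.from_quat(s['orientation'])
print(len(P),x[:2]-s['ee_pos'][:2],np.sqrt(x[2]+x[:2]@x[:2]),R.inv().apply([*(x[:2]-s['ee_pos'][:2]),0]))
for p in [(300,280),(343,280),(321,265),(321,318)]: print(R.inv().apply(plane(d,s,*p,s['ee_pos'][2]+.033)-s['ee_pos']).round(4))
```

```text
47 [0.00016421 0.00065969] 0.11457014789718312 [ 6.52089354e-04 -1.92174318e-04  5.70092189e-07]
[ 0.0069 -0.0087 -0.033 ]
[ 0.0069  0.0092 -0.033 ]
[ 0.0139 -0.     -0.033 ]
[-0.012  0.    -0.033]
```

>>> {"api": "play_rows", "payload": {"increments": [[[-0.9, 0.6, -0.1, 0, 0, 0, 1], [-1.5, 1.0, -0.1, 0, 0, 0, 1], [-2.1, 1.4, 0, 0, 0, 0, 1], [-2.3, 1.55, 0, 0, 0, 0, 1], [-2.3, 1.55, 0, 0, 0, 0, 1]]]}}

```text
clock: 12.65
ee_pos: [0.4739, 0.2252, 0.1635]
orientation: [0.868, 0.497, -0.001, 0.0]
force: [-0.5, -1.0, -5.6]
width: 0.0173
```

>>> {"api": "play_rows", "payload": {"increments": [[[-2.3, 1.55, 0, 0, 0, 0, 1], [-2.3, 1.55, 0, 0, 0, 0, 1], [-2.3, 1.55, 0, 0, 0, 0, 1], [-2.1, 1.42, 0, 0, 0, 0, 1], [-1.8, 1.3, 0, 0, 0, 0, 1]]]}}

```text
clock: 13.07
ee_pos: [0.4826, 0.0942, 0.1636]
orientation: [0.868, 0.497, -0.001, -0.0]
force: [1.2, 1.1, -6.1]
width: 0.0171
```

Run:
```python
from h import *
s=readout.state()
st=plan([.4853,.0546,.166],-30.2,1,vmax=1.6)
```

```text
[[-1.09, 0.75, -0.08, 0.0, 0.0, -0.1, 1], [-1.1, 0.74, -0.08, 0.0, 0.1, -0.1, 1], [-1.09, 0.74, -0.08, -0.1, 0.0, 0.0, 1]]
n 3 end [0.4853 0.0546 0.166 ]
```

>>> {"api": "play_rows", "payload": {"increments": [[[-1.3, 0.9, 0, 0, 0, 0, 1], [-1.1, 0.75, 0, 0, 0, 0, 1], [-0.6, 0.4, 0, 0, 0, 0, 1], [0, 0, 0, 0, 0, 0, 1], [0, 0, 0, 0, 0, 0, 1]]]}}

```text
clock: 13.48
ee_pos: [0.4859, 0.0601, 0.1641]
orientation: [0.868, 0.497, -0.0, -0.0]
force: [-0.5, -0.0, -4.7]
width: 0.0165
```

Run:
```python
from h import *
d,s=snap('wrist','w8'); print(s['ee_pos'])
d,_=snap('side','s8')
d,_=snap('top','t8')
st=plan([.4853,.0546,.13],-30.2,1,vmax=1.2)
```

```text
[0.48585183 0.0600951  0.16413701]
[[-0.19, 0.08, 1.15, 0.0, 0.0, -0.1, 1], [-0.2, 0.09, 1.14, 0.0, 0.0, 0.0, 1], [-0.19, 0.08, 1.15, 0.0, 0.0, -0.1, 1]]
n 3 end [0.4853 0.0546 0.13  ]
```

View pics/s8.png

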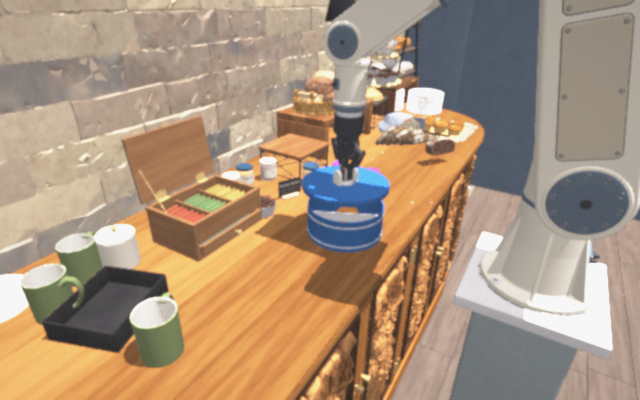

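Run:
```python
from h import *
d,s=load('side0')
im=cv2.cvtColor(d['pixels'],cv2.COLOR_RGB2HSV); h,sa,v=[im[...,i].astype(int) for i in range(3)]
m=((h>98)&(h<125)&(sa>110)).astype(np.uint8)
for r in (212,218,224,228):
    c=np.where(m[r,290:400])[0]+290; print(r,c.min(),c.max(),(c.min()+c.max())/2)
for z in (.07,.05,.03):
  dirs=[proj(d,s,[.4853+.105*np.cos(a),.0546+.105*np.sin(a),z]) for a in np.linspace(0,6.28,200)]
  u=[p[0] for p in dirs]; print(z,min(u),max(u),(min(u)+max(u))/2, dirs[int(np.argmin(u))][1],dirs[int(np.argmax(u))][1])
```

```text
212 310 382 346.0
218 309 379 344.0
224 309 381 345.0
228 309 380 344.5
0.07 306.80094627118734 383.36676893674013 345.08385760396374 209.23430184441156 212.44135959689532
0.05 306.78270344035167 382.70664327512975 344.7446733577407 215.57222901082793 218.80877317093055
0.03 306.7647612136914 382.0574910550048 344.4111261343481 221.80572022722046 225.07033956414577
```

>>> {"api": "play_rows", "payload": {"increments": [[[-0.15, 0.07, 0.8, 0, 0, 0, 1], [-0.15, 0.07, 1.0, 0, 0, 0, 1], [-0.15, 0.07, 0.8, 0, 0, 0, 1], [0, 0, 0.4, 0, 0, 0, 1], [0, 0, 0, 0, 0, 0, 1]]]}}

```text
clock: 14.05
ee_pos: [0.4846, 0.0552, 0.1329]
orientation: [0.868, 0.497, -0.001, -0.001]
force: [-0.5, 0.7, -4.3]
width: 0.0175
```

>>> {"api": "play_rows", "payload": {"increments": [[[0, 0, 0, 0, 0, 0, 1], [0, 0, 0, 0, 0, 0, 1]]]}}

```text
clock: 14.22
ee_pos: [0.4859, 0.0553, 0.1346]
orientation: [0.868, 0.497, 0.0, 0.0]
force: [-0.3, -0.1, -5.2]
width: 0.0172
```

Run:
```python
from h import *
st=plan([.4853,.0546,.112],-30.2,1,vmax=.6)
```

```text
[[-0.02, 0.0, 0.57, 0.0, 0.0, -0.1, 1], [-0.03, -0.01, 0.56, 0.0, 0.0, 0.0, 1], [-0.02, 0.0, 0.57, 0.0, 0.0, -0.1, 1], [-0.03, -0.01, 0.56, 0.0, 0.0, 0.0, 1]]
n 4 end [0.4853 0.0546 0.112 ]
```

>>> {"api": "play_rows", "payload": {"increments": [[[-0.02, 0, 0.5, 0, 0, 0, 1], [-0.03, 0, 0.5, 0, 0, 0, 1], [-0.02, 0, 0.5, 0, 0, 0, 1], [-0.03, 0, 0.5, 0, 0, 0, 1], [0, 0, 0.3, 0, 0, 0, 1]]]}}

```text
clock: 14.63
ee_pos: [0.4848, 0.0543, 0.1107]
orientation: [0.868, 0.497, -0.0, -0.0]
force: [0.3, 0.5, -5.1]
width: 0.0169
```

>>> {"api": "play_rows", "payload": {"increments": [[[0, 0, 0.1, 0, 0, 0, 1], [0, 0, 0.1, 0, 0, 0, 1], [0, 0, 0.1, 0, 0, 0, 1]]]}}

```text
clock: 14.88
ee_pos: [0.4853, 0.0544, 0.1085]
orientation: [0.868, 0.497, -0.0, -0.0]
force: [-0.2, 0.2, -4.8]
width: 0.0169
```

>>> {"api": "play_rows", "payload": {"increments": [[[0, 0, 0.07, 0, 0, 0, 1], [0, 0, 0.07, 0, 0, 0, 1], [0, 0, 0.07, 0, 0, 0, 1], [0, 0, 0, 0, 0, 0, 1]]]}}

```text
clock: 15.22
ee_pos: [0.4854, 0.0544, 0.1072]
orientation: [0.868, 0.497, 0.0, 0.0]
force: [-2.4, -0.3, 4.0]
width: 0.0172
```

>>> {"api": "play_rows", "payload": {"increments": [[[0, 0, 0.05, 0, 0, 0, 1], [0, 0, 0.05, 0, 0, 0, 1], [0, 0, 0, 0, 0, 0, 1]]]}}

```text
clock: 15.47
ee_pos: [0.4854, 0.0544, 0.1072]
orientation: [0.868, 0.497, 0.0, 0.0]
force: [-8.0, -1.1, 20.0]
width: 0.0171
```

Contact came at z=0.107, the expected home height. I'll ease off the push and release.

>>> {"api": "play_rows", "payload": {"increments": [[[0, 0, -0.1, 0, 0, 0, 1], [0, 0, 0, 0, 0, 0, 1]]]}}

```text
clock: 15.63
ee_pos: [0.4856, 0.0545, 0.1072]
orientation: [0.868, 0.497, 0.0, 0.0]
force: [-2.7, -1.1, 7.4]
width: 0.0171
```

>>> {"api": "play_rows", "payload": {"increments": [[[0, 0, 0, 0, 0, 0, 3], [0, 0, 0, 0, 0, 0, 3], [0, 0, 0, 0, 0, 0, 4.5], [0, 0, 0, 0, 0, 0, 4.5], [0, 0, 0, 0, 0, 0, 4.5]]]}}

```text
clock: 16.05
ee_pos: [0.4853, 0.0544, 0.1064]
orientation: [0.868, 0.497, -0.0, 0.0]
force: [-0.1, -0.2, 0.0]
width: 0.0447
```

>>> {"api": "play_rows", "payload": {"increments": [[[0, 0, -1, 0, 0, 0, 4.5], [0, 0, -2, 0, 0, 0, 4.5], [0, 0, -2.5, 0, 0, 0, 4.5], [0, 0, -2.5, 0, 0, 0, 4.5], [0, 0, -2, 0, 0, 0, 4.5]]]}}

```text
clock: 16.47
ee_pos: [0.4856, 0.0545, 0.2089]
orientation: [0.868, 0.497, 0.001, 0.0]
force: [0.2, -0.3, -0.6]
width: 0.045
```

>>> {"api": "play_rows", "payload": {"increments": [[[0, 0, 0, 0, 0, 0, 8.5], [0, 0, 0, 0, 0, 0, 8.5]]]}}

```text
clock: 16.63
ee_pos: [0.4861, 0.0545, 0.2081]
orientation: [0.868, 0.497, 0.001, 0.001]
force: [0.8, 0.3, 0.2]
width: 0.0677
```

Run:
```python
from h import *
d,s=snap('wrist','w9'); print(s['clock'],s['ee_pos'],s['force'],s['q'])
cv2.imwrite('pics/z9.png',cv2.resize(d['pixels'][120:280,220:420],None,fx=3.75,fy=3.75,interpolation=cv2.INTER_CUBIC)[:,:,::-1])
d,_=snap('side','s9')
cv2.imwrite('pics/zs9.png',cv2.resize(d['pixels'][130:280,250:450],None,fx=3.75,fy=3.75,interpolation=cv2.INTER_CUBIC)[:,:,::-1])
```

```text
16.6333 [0.48605755 0.05453025 0.2080613 ] [0.795142   0.34093864 0.18897464] [1.08653406e-01 1.65540821e-01 1.94337967e+00 2.49541016e-06
 1.02966333e+00 6.39223826e-01]
```

View pics/w9.png

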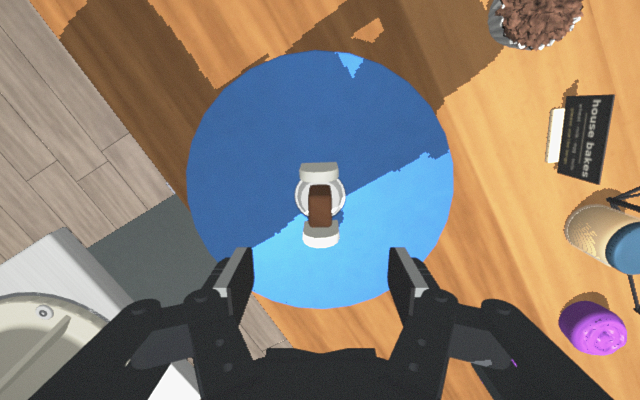

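View pics/z9.png

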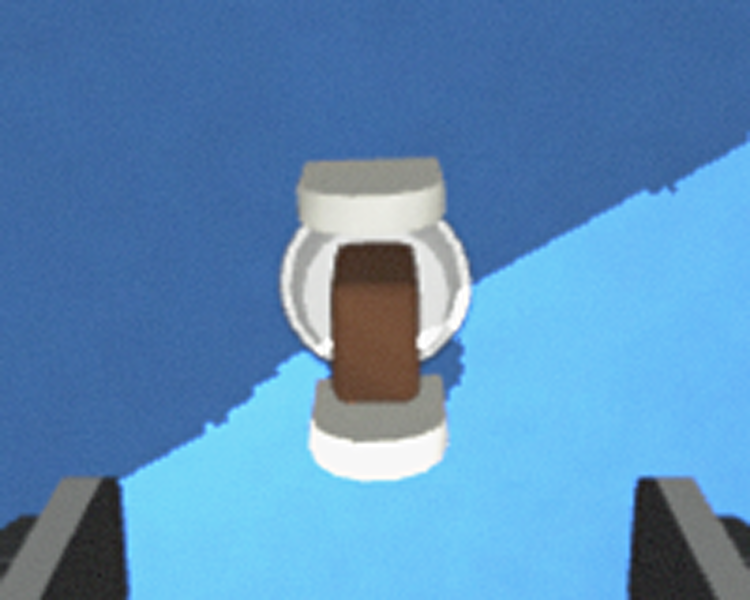

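View pics/zs9.png

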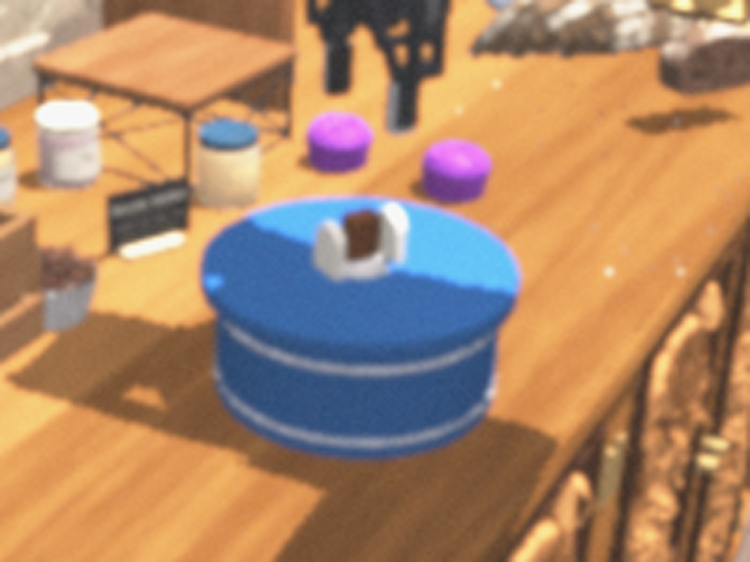

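Run:
```python
from h import *
d,s=load('w9')
Z=lambda p:(220+p[0]/3.75-.37,120+p[1]/3.75-.37)
a,b=plane(d,s,*Z((370,175)),.138),plane(d,s,*Z((379,408)),.138)
print(a,b,(a+b)/2,np.linalg.norm(a-b),np.degrees(np.arctan2(*(a-b)[1::-1])))
k=[plane(d,s,*Z(p),.140) for p in [(332,340),(419,340),(376,282),(376,400)]]; print(np.mean(k,0))
m=cv2.inRange(cv2.cvtColor(d['pixels'],cv2.COLOR_RGB2HSV),(95,100,0),(125,255,255));m[290:]=0
m=cv2.morphologyEx(m,cv2.MORPH_OPEN,np.ones((5,5)))
cnt=max(cv2.findContours(m,0,1)[0],key=cv2.contourArea); hull=cv2.convexHull(cnt)[:,0]; hull=[p for p in hull if p[1]<230]
P=np.array([plane(d,s,*p,.10)[:2] for p in hull]);A=np.c_[2*P,np.ones(len(P))]; x=np.linalg.lstsq(A,(P**2).sum(1),rcond=None)[0]
print(x[:2],np.sqrt(x[2]+x[:2]@x[:2]))
st=plan([.4855,.0545,.19],62.2,8.5)
```

```text
[0.50215047 0.08475003 0.138     ] [0.47935386 0.04245751 0.138     ] [0.49075217 0.06360377 0.138     ] 0.04804522003978059 61.674349247999324
[0.48645999 0.05587196 0.14      ]
[0.48596202 0.05517132] 0.1148583854927328
[[0.0, 0.0, 0.12, 0.0, 0.0, -6.6, 8.5], [0.0, 0.0, 0.11, 0.0, 0.0, -6.6, 8.5], [0.0, 0.01, 0.12, 0.0, 0.0, -6.6, 8.5], [0.0, 0.01, 0.11, 0.0, 0.0, -6.6, 8.5], [0.0, 0.01, 0.12, 0.0, 0.0, -6.6, 8.5]]
[[0.0, 0.01, 0.11, 0.0, 0.0, -6.6, 8.5], [0.0, 0.0, 0.12, 0.0, 0.0, -6.6, 8.5], [0.0, 0.01, 0.11, 0.0, 0.0, -6.6, 8.5], [0.0, 0.01, 0.12, 0.0, 0.0, -6.6, 8.5], [0.0, 0.0, 0.11, 0.0, 0.0, -6.6, 8.5]]
[[0.0, 0.01, 0.12, 0.0, 0.0, -6.6, 8.5], [0.0, 0.0, 0.11, 0.0, 0.0, -6.7, 8.5], [0.0, 0.01, 0.12, 0.0, 0.0, -6.6, 8.5], [0.0, 0.0, 0.11, 0.0, 0.0, -6.7, 8.5]]
n 14 end [0.4855 0.0545 0.19  ]
```

>>> {"api": "play_rows", "payload": {"increments": [[[0, 0, 0.1, 0, 0, -6.6, 8.5], [0, 0, 0.1, 0, 0, -6.6, 8.5], [0, 0, 0.1, 0, 0, -6.6, 8.5], [0, 0, 0.1, 0, 0, -6.6, 8.5], [0, 0, 0.1, 0, 0, -6.6, 8.5]]]}}

```text
clock: 17.15
ee_pos: [0.4844, 0.0543, 0.2001]
orientation: [0.689, 0.725, -0.001, -0.001]
force: [-0.0, -0.6, -0.3]
width: 0.0855
```

>>> {"api": "play_rows", "payload": {"increments": [[[0, 0, 0.1, 0, 0, -6.6, 8.5], [0, 0, 0.1, 0, 0, -6.6, 8.5], [0, 0, 0.1, 0, 0, -6.6, 8.5], [0, 0, 0.1, 0, 0, -6.6, 8.5], [0, 0, 0.1, 0, 0, -6.6, 8.5]]]}}

```text
clock: 17.57
ee_pos: [0.4843, 0.0543, 0.1951]
orientation: [0.455, 0.891, -0.001, -0.001]
force: [0.4, 0.4, -0.7]
width: 0.0852
```

>>> {"api": "play_rows", "payload": {"increments": [[[0, 0, 0.1, 0, 0, -6.6, 8.5], [0, 0, 0.1, 0, 0, -6.6, 8.5], [0, 0, 0.1, 0, 0, -6.6, 8.5], [0, 0, 0, 0, 0, -6.4, 8.5], [0, 0, 0, 0, 0, 0, 8.5]]]}}

```text
clock: 17.98
ee_pos: [0.4843, 0.0543, 0.1922]
orientation: [0.241, 0.97, -0.0, -0.001]
force: [-0.1, -0.0, 0.1]
width: 0.0851
```

>>> {"api": "play_rows", "payload": {"increments": [[[0, 0, 0, 0, 0, 0, 8.5], [0, 0, 0, 0, 0, 0, 8.5]]]}}

```text
clock: 18.15
ee_pos: [0.4849, 0.0544, 0.1929]
orientation: [0.245, 0.969, -0.0, -0.001]
force: [-0.4, -0.7, 0.4]
width: 0.085
```

Run:
```python
from h import *
d,s=snap('wrist','w10'); print(s['clock'],s['ee_pos'],np.degrees(np.arctan2(*Ro.from_quat(s['orientation']).as_matrix()[:2,1][::-1])))
cv2.imwrite('pics/z10.png',cv2.resize(d['pixels'][120:280,220:420],None,fx=3.75,fy=3.75,interpolation=cv2.INTER_CUBIC)[:,:,::-1])
plan([.486,.055,.14],62,8.5)
```

```text
18.15 [0.48486023 0.05436212 0.19286148] 61.58852109189286
[[-0.03, 0.05, 2.65, 0.0, 0.0, -0.2, 8.5], [-0.04, 0.06, 2.65, 0.0, 0.0, -0.2, 8.5]]
n 2 end [0.486 0.055 0.14 ]
```

View pics/z10.png

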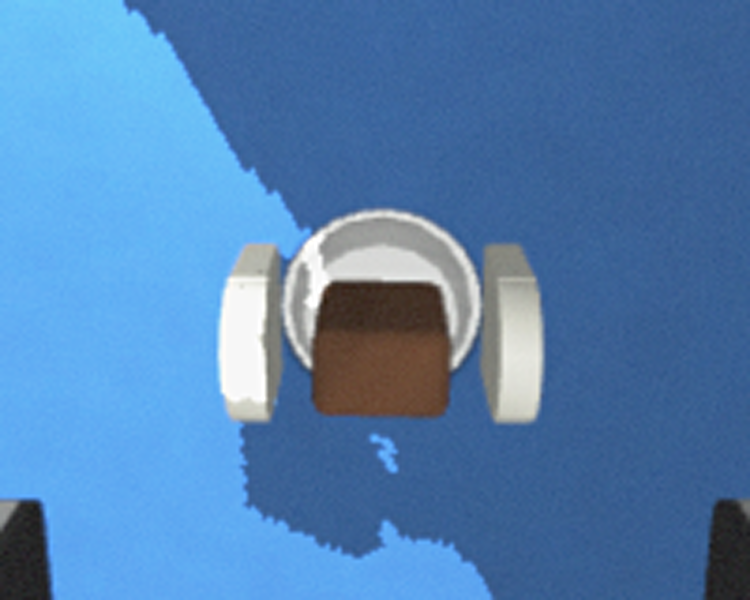

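Run:
```python
from h import *
d,s=load('w10'); Z=lambda p:(220+p[0]/3.75-.37,120+p[1]/3.75-.37)
print(plane(d,s,*Z((381,348)),.138)); print(plane(d,s,*Z((382,374)),.14))
print(np.linalg.norm(plane(d,s,*Z((219,348)),.138)-plane(d,s,*Z((543,348)),.138)))
st=plan([.486,.0555,.125],61.9,8.5,vmax=3)
st=plan([.486,.0555,.102],61.9,8.5,vmax=1,start=st)
```

```text
[0.48140807 0.05725373 0.138     ]
[0.48535517 0.05532948 0.14      ]
0.060146749348141536
[[-0.01, 0.05, 2.27, 0.0, 0.0, -0.1, 8.5], [-0.02, 0.05, 2.27, 0.0, 0.0, -0.1, 8.5], [-0.01, 0.05, 2.26, 0.0, 0.0, -0.1, 8.5]]
n 3 end [0.4859 0.0555 0.125 ]
[[0.0, 0.0, 0.77, 0.0, 0.0, 0.0, 8.5], [0.0, 0.0, 0.77, 0.0, 0.0, 0.0, 8.5], [-0.01, 0.0, 0.76, 0.0, 0.0, 0.0, 8.5]]
n 3 end [0.486  0.0555 0.102 ]
```

>>> {"api": "play_rows", "payload": {"increments": [[[0, 0.05, 2.2, 0, 0, -0.1, 8.5], [0, 0.05, 2.2, 0, 0, -0.1, 8.5], [0, 0.05, 2.2, 0, 0, -0.1, 8.5], [0, 0, 0, 0, 0, 0, 8.5], [0, 0, 0, 0, 0, 0, 8.5]]]}}

```text
clock: 18.62
ee_pos: [0.4851, 0.0557, 0.1269]
orientation: [0.242, 0.97, -0.0, -0.001]
force: [-0.9, -0.1, 0.3]
width: 0.0851
```

>>> {"api": "play_rows", "payload": {"increments": [[[0, 0, 0.8, 0, 0, 0, 8.5], [0, 0, 0.8, 0, 0, 0, 8.5], [0, 0, 0.8, 0, 0, 0, 8.5], [0, 0, 0, 0, 0, 0, 8.5], [0, 0, 0, 0, 0, 0, 8.5]]]}}

```text
clock: 19.03
ee_pos: [0.4856, 0.0557, 0.1032]
orientation: [0.241, 0.97, -0.0, -0.0]
force: [-0.5, -0.0, 0.2]
width: 0.0845
```

Run:
```python
from h import *
d,s=snap('wrist','w11'); print(s['clock'],s['ee_pos'],s['force'])
```

```text
19.0333 [0.48563537 0.05569576 0.10315821] [-0.45136437 -0.00537464  0.21192882]
```

View pics/w11.png

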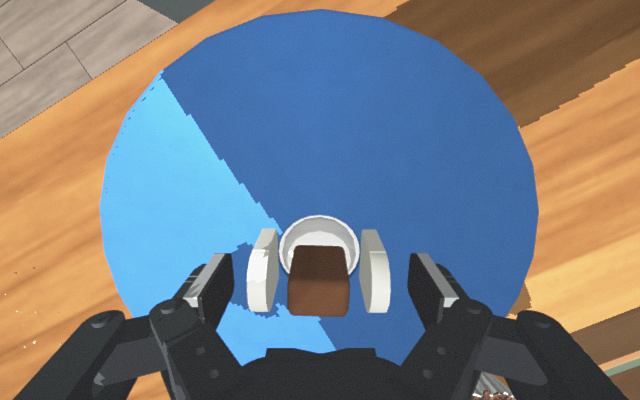

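>>> {"api": "play_rows", "payload": {"increments": [[[0, 0, 0, 0, 0, 0, 6.6], [0, 0, 0, 0, 0, 0, 6.2], [0, 0, 0, 0, 0, 0, 5], [0, 0, 0, 0, 0, 0, 5], [0, 0, 0, 0, 0, 0, 5]]], "newtons": 50}}

```text
clock: 19.5
ee_pos: [0.4862, 0.0557, 0.104]
orientation: [0.241, 0.97, 0.0, 0.0]
force: [-1.1, -0.1, 5.0]
width: 0.0593
```

>>> {"api": "play_rows", "payload": {"increments": [[[0, 0, 0, 0, 0, 0, 5], [0, 0, 0, 0, 0, 0, 5]]]}}

```text
clock: 19.67
ee_pos: [0.4862, 0.0557, 0.104]
orientation: [0.241, 0.97, 0.0, 0.0]
force: [-1.3, -1.2, 5.2]
width: 0.0594
```

>>> {"api": "play_rows", "payload": {"increments": [[[0, 0, -0.2, 0, 0, 0, 5], [0, 0, -0.2, 0, 0, 0, 5], [0, 0, -0.3, 0, 0, 0, 5], [0, 0, -0.3, 0, 0, 0, 5], [0, 0, -0.4, 0, 0, 0, 5]]]}}

```text
clock: 20.08
ee_pos: [0.4857, 0.0557, 0.1176]
orientation: [0.241, 0.971, -0.0, -0.0]
force: [-0.5, 0.2, -2.7]
width: 0.0595
```

Run:
```python
from h import *
d,s=snap('wrist','w12'); print(s['clock'],s['ee_pos'],s['force'],s['width'],s['wrist_torque'])
d,_=snap('side','s12')
cv2.imwrite('pics/zs12.png',cv2.resize(d['pixels'][130:280,250:450],None,fx=3.75,fy=3.75,interpolation=cv2.INTER_CUBIC)[:,:,::-1])
```

```text
20.0833 [0.48571495 0.05571624 0.11757562] [-0.4725992   0.1707217  -2.72370517] 0.05951754542440021 [ 0.01793507  0.00088763 -0.0217268 ]
```

View pics/zs12.png

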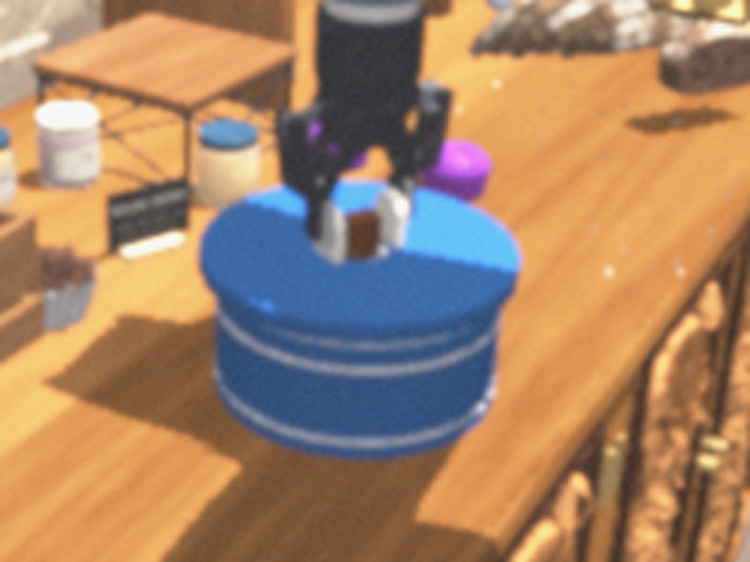

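The wrist carries only about 2.7 N, which is the outer lid alone, and the knob stays low. I'll raise it to about 10 cm.

>>> {"api": "play_rows", "payload": {"increments": [[[0, 0, -0.6, 0, 0, 0, 5], [0, 0, -1, 0, 0, 0, 5], [0, 0, -1.2, 0, 0, 0, 5], [0, 0, -1.2, 0, 0, 0, 5], [0, 0, -1.2, 0, 0, 0, 5]]]}}

```text
clock: 20.6
ee_pos: [0.486, 0.0558, 0.1708]
orientation: [0.241, 0.971, 0.0, 0.0]
force: [-0.5, -0.7, -3.3]
width: 0.0594
```

>>> {"api": "play_rows", "payload": {"increments": [[[0, 0, -1.2, 0, 0, 0, 5], [0, 0, -1, 0, 0, 0, 5], [0, 0, -0.8, 0, 0, 0, 5], [0, 0, -0.4, 0, 0, 0, 5], [0, 0, -0.1, 0, 0, 0, 5]]]}}

```text
clock: 21.02
ee_pos: [0.4863, 0.0558, 0.2053]
orientation: [0.241, 0.971, 0.0, 0.001]
force: [0.3, 0.0, -3.4]
width: 0.0588
```

>>> {"api": "play_rows", "payload": {"increments": [[[0, 0, 0, 0, 0, 0, 5], [0, 0, 0, 0, 0, 0, 5], [0, 0, 0, 0, 0, 0, 5], [0, 0, 0, 0, 0, 0, 5], [0, 0, 0, 0, 0, 0, 5]]]}}

```text
clock: 21.43
ee_pos: [0.4857, 0.0557, 0.204]
orientation: [0.241, 0.971, -0.0, -0.0]
force: [0.7, 0.4, -4.0]
width: 0.0596
```

Run:
```python
from h import *
d,s=snap('wrist','w13'); print(s['clock'],s['ee_pos'],s['force'],s['width'],s['qd'].round(3))
d,_=snap('side','s13'); d,_=snap('top','t13')
```

```text
21.4333 [0.48570636 0.05571604 0.20402829] [ 0.70307487  0.37331918 -3.95087582] 0.05955211134723497 [-0.    -0.002 -0.002 -0.001 -0.    -0.001]
```

View pics/s13.png

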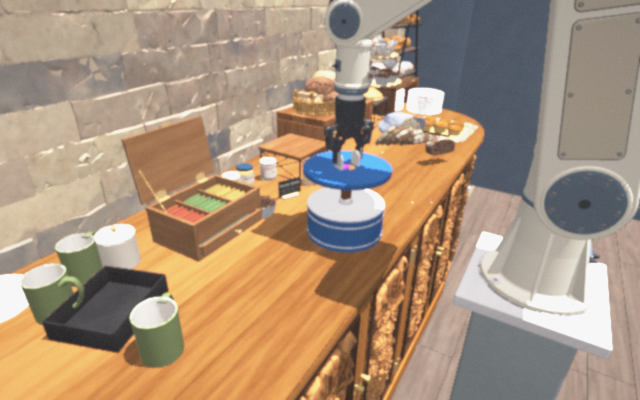

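View pics/t13.png

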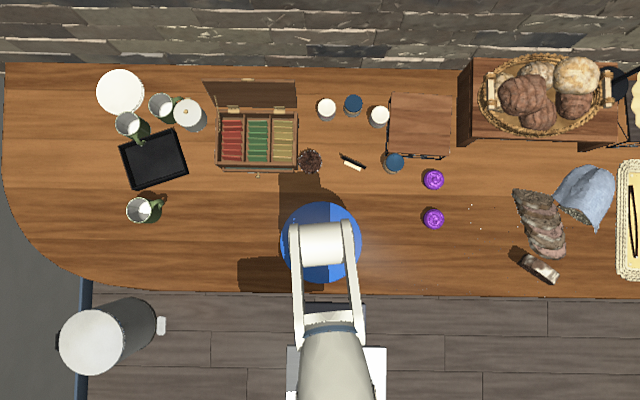

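The outer lid hangs level 10 cm up, and the inner lid with its knob sits flush on the tin. The muffin (310,160) and jar (393,162) haven't moved.

```bash
python3 -c "
from bench import job
print(job.close_job())"
```

```text
the job is handed in; nothing more can be done
None
```

I did all the steps and handed the job in at about 21.5 s of robot time. No verdict came back.

- **Buns:** each one went into its own pocket. The top view taken before the lids went on showed one on either side of the dividing wall.
- **Lids:** I carried the pair by the brown knob and lowered them slowly. They touched at TCP height 0.107 m, which is home height, with about a 20 N peak push. The side view afterwards showed them seated and level.
- **Outer lid:** I gripped it by both ears at 50 N and raised it 10 cm.
- **Last checks:**
  - The arm was still and the ear grip was 59.6 mm wide.
  - The wrist load was about 3–4 N, which is noisy but fits the outer lid alone.
  - The side view showed the inner lid flush on the tin.
  - The top view showed the muffin and jar at the same pixels as at the start.
- **One disagreement:** the ear-top midpoints measured from the wrist camera were 5–10 mm off the lid centre. The circle fit and the knob agreed with each other to about 1 mm, so I used those, and the ear grip closed with only a few newtons on the wrist.

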